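Weigh the cheese from the sliding-door case

TASK

On the market stall, take the brick-shaped cheese out of the display case by sliding its sloping door past the other one, and set it gently, flat, on the middle of the scale's pan. Then shut the case again, with both sliding doors fully home at their own ends. Leave the round cheese, jars and tins in the case where they are.

Things in the scene. Friction and masses are not known exactly. Their poses are not given: they have to be found in the camera images.
- case: Fixed display case, mm: 460 wide (y), x -160 (seller's side, to the robot) to +170, 248 high; left = +y; origin at underside. Inner floor z 20, inside y -220 to 220; front wall 75 high, x -160 to -150; partition 5 thick, top z 80, at y 0 makes left and right compartments. Glass roof x 48 to 168, z 242 to 248. Two clear doors, side by side on a double track, close the sloping front.
- opening (a point): Centre of the door opening, case axes. It slopes 41 degrees, from case (x -150, z 75) up to (x 40, z 240) mm, outward normal (-0.656, 0, 0.755). Left door on the outer (upper) track, right door 12 lower; each 230 wide, 250 up the slope, 6 thick. A rail 12 wide stands 25 off the slope along its upper and lower ends.
- roof_edge (a point): Middle of the roof's front edge, case axes (case x 48, z 245 mm). The cheeses stand partly below it, so the gripper cannot come straight down to them: tilt it 20 to 50 degrees and go in down and forward, through the sloping opening.
- door_left (a joint): Left door, m: 0 = home at the left end, over the left compartment; grows as it slides to case -y over the right door; stop at 0.185 (clear gap 185 mm beside the left wall). 2.5 N friction plus 6 N per m/s; stays where left. The two doors' values cannot add up to over 0.188: the right pull then meets the left door's edge, so opening one door fully pushes the other home.
- door_right (a joint): Right door, m: 0 = fully home at the right end (covers the right compartment), grows as it slides to the left (case +y) under the left door, stop at 0.185. Otherwise like the left one.
- pull_left (a point): Centre of the outer end face of the left door's pull, a black plastic fin 80 mm long up the slope, 14 thick (along y), standing 36 off the door, 15 from the door's left edge. Axes: x up the slope, y as the case, z the door's outward normal; the fin reaches 36 mm along -z from here to the door. Moves with the door.
- pull_right (a point): The same for the right door's pull, 15 mm from that door's right edge, but standing 48 mm off its (lower) door, so that both pulls end level. With the right door fully open the left door's edge lies right beside it, its face 36 mm below this point.
- brick: The brick-shaped pale cheese with a paper band, 75 (its x) x 42 (its y) x 48 mm high, about 0.25 kg (0.17 to 0.35); origin at the centre of its underside. Lies flat in the middle of one of the compartments, its length pointing roughly front to back (within 13 degrees of the case's x).
- round: A round cheese, 76 mm diameter, 50 high, of the same plain stuff, in the other compartment; to be left. Origin at the centre of its underside.
- pan (a point): Middle of the top of the steel weighing pan of the flat grey counter scale, 200 x 200 mm, its top 78 mm over the table; the scale is fixed beside the case, to its left or right (a fish tub 110 high stands on the other side). Frame as the scale, x away from the robot roughly, z up.
- jar_l: Small jar with a lid, 48 mm diameter, 75 high, at the back of the left compartment under the roof; to be left. Origin: centre of underside.
- jar_r: The same in the right compartment.
- tin_l: Small tin, 52 mm diameter, 40 high, at the back of the left compartment under the roof; to be left. Origin: centre of underside.
- tin_r: The same in the right compartment.

How it is judged (in metres and radians):
On the way, in this order (a step that is already met when the one before it is completed fails the run):
1. one door is slid well open past the other (value of joint any of door_left, door_right above 0.13 m), for 0.2 s.
2. the brick-shaped cheese lies flat on the pan, released (horizontal distance between brick and pan below 0.045 m and z of brick in the frame of pan between -0.004 and 0.006 m and angle between brick's own z axis and vertical below 0.12 rad and contact force between the fingers and brick below 0.1 N), for 0.3 s.
At the end, for the whole second after the job is handed in: The brick-shaped cheese lies still and released, flat (within 7 degrees) on the pan, its centre within 45 mm of the pan's middle, and both doors are within 7 mm of fully home (all of step 2 and value of joint each of door_left, door_right below 0.007 m and linear speed of brick below 0.02 m/s); the robot touches nothing.
It fails at once if the round cheese is moved more than 30 mm (distance of round from where it was at the start of the episode above 0.03 m).
It fails at once if a jar or tin is moved more than 30 mm (distance of any of jar_l, jar_r, tin_l, tin_r from where it was at the start of the episode above 0.03 m).
It fails at once if the cheese is pressed on the scale with more than 60 N (contact force between brick and scale above 60 N).
It fails at once if the cheese is dropped: let go with its underside more than 20 mm above the pan (contact force between the fingers and brick below 0.05 N and horizontal distance between brick and pan below 0.12 m and z of brick in the frame of pan above 0.02 m).
It also fails if it takes over 67 s, if anything falls off the work surface, if the arm or the gripper's body presses on something with over 40 N, if the wrist force passes 120 N, or if a joint passes its speed limit or range.

ROBOT

A 6-joint arm with a two-finger parallel gripper is mounted at the origin on the work surface. World frame = base frame: x ahead of the robot, y to its left, z up, the work surface at z = 0. Lengths are in mm, angles in rad, forces in N, time in s.
With the tool pointing down it reaches from about 350 to 875 mm from the base axis. Payload 4.2 kg.
Tool frame: the origin (TCP) lies on the centre line of the jaws, within the pads' length; the fingertips stand 22 mm ahead of it and the grasp point (between the pads) lies 3 mm ahead of it (arm.nose_length is the distance from the TCP to the fingertips, in mm); z points along the fingers, x is the direction in which the jaws open and shut, and the axes are right-handed (so a half turn about z gives the same grasp; the last joint's range is limited). The gripper opens to 85 mm and grips with 20 to 120 N. Pads are 22 mm wide; open, the fingers measure 114 mm over their backs; the gripper's body (76 mm by 85 mm) begins 54 mm behind the grasp point. The pads swing forward as they close: fully open they stand 13 mm farther back than shut.
Start: joints at [-0.867, 0.385, 0.008, 0, -1.194, -0.259], TCP at [268.935, -564.157, 231.512] pointing down, gripper open.
Joint ranges: [-3.14, 3.14], [-1.21, 2.06], [-1.07, 1.41], [-3.16, 2.05], [-2.99, -0.16], [-3.1, 3.1]. Speed limits (rad/s): [2.79, 2.79, 3.14, 3.14, 3.14, 3.14].

INTERFACE

Orientations are given as a unit quaternion [x, y, z, w].
In Python, from bench import telemetry, get_image, workorder, nets, arm gives the robot as it stands.
- The arm moves only by the tool apply_moves, never from a script. Its argument "steps" is a list of rows, each an object with "hand": the opening, from 0 (shut) to 1 (fully open); "xyz": the shift along the tool's x, y, z in cm, a list of three; "delta_rot": the turn, a rotation vector about the tool's x, y, z in rad, a list of three. In form: [{"hand": hand, "xyz": [x, y, z], "delta_rot": [wx, wy, wz]}, ...]. A call has 1 to 12 rows; each row is the pose to reach, as a shift and turn from the pose commanded when the call began, along the tool's axes at that moment; what a row does not reach only later rows make up. A row lasts 1/12 s, in which the tool goes at most 41.7 mm and 7.16 degrees, less where a joint would pass 70% of its speed; a pose out of reach is approached as far as the arm can. A call with a gripper value outside its range is refused whole. The fingers move at their own pace and stop on an object; the grip force is fixed at half the most. Time passes only in rows, so rows that repeat a pose let the fingers close. It gives the time, the measured TCP pose, the force and the opening at its end, in the units of the state.
- telemetry.read_state(): the state, without advancing time (a new reading comes with each control period).
- get_image(name): name is "scene" or "top" or "wrist"; returns a dict with "frame" (420x560x3 uint8, blue, green, red), "fx", "fy", "cx", "cy" (pixels), "origin" and "orientation" of the camera in the world. Camera axes: x right, y down, z forward; pixel columns grow to the right and rows downward; lengths in mm; the calibration is good to about 2 mm. The wrist camera is an equidistant fisheye: a pixel r from the principal point sees the ray r / f radians off the axis. A picture is of the moment at which its call begins. There is no depth.
- workorder.job_done(): hands the job in, once; it reports no verdict.
Trained networks look in a picture, given as the dict that the camera call returned (one of the last four; its "shot" number tells which), for a name from the list of things; names that differ only in an ending like _2 or _b are one class to them, and where a whole thing is asked for, a point or a joint stands for the part that bears it (a point fixed in the world has none). Each returns a list of dicts, best first, with "confidence" (0 to 1); they miss things now and then, are a little off and sometimes report something else, mostly with a low value. They report only what shows in the picture. A call takes as long as a camera call.
- nets.recognise(picture, label): "xyz" ([x, y, z] in mm, in world coordinates, good to about 4 mm: the middle of the surface that is visible of it).
- nets.outline_of(picture, label): "pixels" (420x560 bool, what is visible of it).
- nets.pinpoint(picture, label): "xyz" ([x, y, z] in mm, in world coordinates, good to about 4 mm: a listed point, or the origin of a listed thing).
The state is a dict: "clock": time; "joints": joint angles; "joint_vel": joint speeds; "joint_efforts": joint torques, N m; "position": TCP position; "ee_rot": TCP orientation; "contact_force": force on the tool from outside, world axes, zero at the start; "wrist_torque": the same for the moment, N m; "gripper_width": finger opening in mm.
Only numpy, scipy, OpenCV 4.12 (cv2) and the standard library are available. Lean on these libraries where they do the work, as an engineer would, in place of code of your own. Each camera call takes 0.05 s, during which the arm holds its last target.

## Working session

There is one attempt and no reset: what is moved stays moved. The work goes in short steps, Python scripts to look and compute and a tool call to move; the robot and the scene stay as the last step left them, time stands still between calls to the robot, and variables do not carry over. Pictures are saved under pics/ and viewed, and the job is handed in when it is done.

Besides the shell and the picture viewer there is one more tool, called after ">>>" as a command line: name --argument value ..., lists and objects as JSON in quotes. apply_moves: Moves the arm, as the interface text tells. Its arguments: {"type":"object","properties":{"steps":{"type":"array"}},"required":["steps"]}

```bash
mkdir -p pics; ls; python3 - <<'E'
from bench import telemetry, get_image, workorder, nets, arm
import cv2
print(telemetry.read_state())
print([a for a in dir(arm) if a[0]!='_'])
for n in ["scene","top"]:
    p=get_image(n); cv2.imwrite(f"pics/{n}0.png",p["frame"])
    print(n,p["origin"],p["orientation"],p["fx"])
    for l in ["brick","round","pan","opening","roof_edge","pull_left","pull_right","case"]:
        r=nets.pinpoint(p,l); print(l,[(x["xyz"],round(x["confidence"],2)) for x in r[:2]])
print(telemetry.read_state()["clock"])
E
```

```text
pics
{'clock': 0.0, 'joints': array([-8.67391944e-01,  3.85573879e-01,  6.59831581e-03, -5.08894792e-04,
       -1.19403117e+00, -2.58614925e-01]), 'joint_vel': array([-0.00038271, -0.00079401, -0.00010964, -0.00101502, -0.00010364,
       -0.0003789 ]), 'joint_efforts': array([-1.91086533e-04, -3.92290986e+01,  1.88406640e+01,  4.18619066e+00,
       -4.52568900e-03, -2.13532377e-05]), 'position': array([ 268.67985687, -563.63084481,  230.39891791]), 'ee_rot': array([ 5.33807517e-01,  8.45605261e-01,  5.56864948e-04, -9.83515671e-04]), 'contact_force': array([ 0.92536617, -0.29013273,  0.07389537]), 'wrist_torque': array([-0.03148475,  0.0412819 ,  0.01558087]), 'gripper_width': 85.3265089271953}
['IKError', 'nose_length']
scene [ 377.14008068  216.2477942  1058.4645308 ] [-0.36723573  0.91731383 -0.14310231  0.05652418] 409.9118902317469
brick []
round [([566.5, 154.2, 21.2], 0.55), ([464.7, -384.6, 79.0], 0.41)]
pan [([466.8, -386.9, 79.5], 0.91)]
opening [([470.0, 21.2, 156.2], 0.82), ([462.5, -384.9, 79.6], 0.42)]
roof_edge [([578.1, 23.8, 245.8], 0.95)]
pull_left [([433.5, 153.2, 199.4], 0.68), ([565.2, 156.3, 23.5], 0.26)]
pull_right [([443.6, -136.1, 203.6], 0.97)]
case [([441.8, -135.1, 204.7], 0.28)]
top [ 431.6604215   -18.23212619 1364.44471075] [ 0.71337051 -0.69766023  0.03794992 -0.05415281] 426.7427706654104
brick []
round []
pan [([468.1, -382.0, 75.0], 0.98)]
opening [([472.0, 20.7, 159.3], 0.97), ([435.8, 151.8, 197.0], 0.37)]
roof_edge [([579.0, 23.3, 248.7], 0.56)]
pull_left [([437.6, 153.3, 201.5], 0.73)]
pull_right []
case []
0.9
```

View pics/scene0.png

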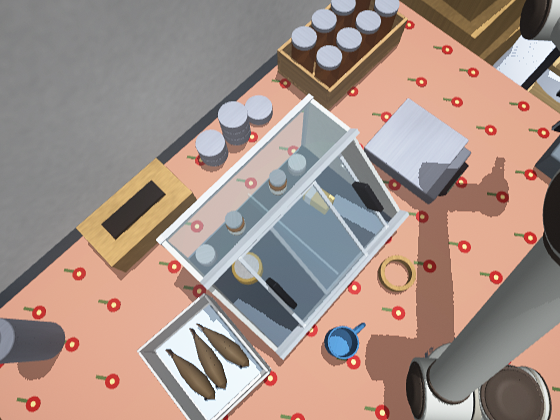

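View pics/top0.png

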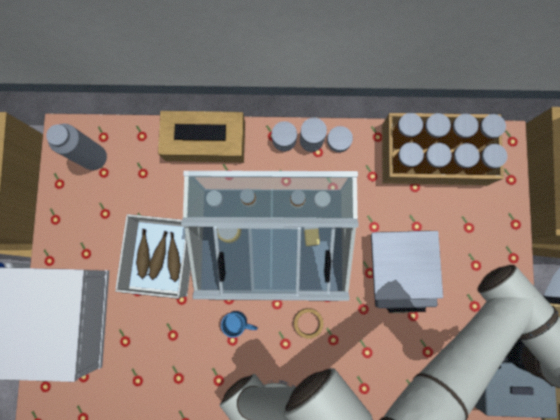

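```bash
cat > h.py <<'E'
import numpy as np, cv2
from scipy.spatial.transform import Rotation as R
from bench import telemetry, get_image, workorder, nets, arm
def proj(p,X):
    Rc=R.from_quat(p["orientation"]); c=Rc.inv().apply(np.atleast_2d(X)-p["origin"])
    return np.c_[p["fx"]*c[:,0]/c[:,2]+p["cx"], p["fy"]*c[:,1]/c[:,2]+p["cy"]]
def case2w(P,x,y,yaw):
    return R.from_euler('z',yaw).apply(np.atleast_2d(P))+[x,y,0]
E
cat > ov.py <<'E'
from h import *
import sys
x,y,yaw=map(float,sys.argv[1:4]); tag=sys.argv[4]
s=np.array([-150,0,75]);u=np.array([190,0,165])/np.hypot(190,165);n=np.array([-.656,0,.755])
segs=[]
for yy in(-230,230):
    segs+=[[(-160,yy,0),(-160,yy,75)],[(170,yy,0),(170,yy,248)],[(-160,yy,0),(170,yy,0)],[(48,yy,248),(170,yy,248)]]
segs+=[[(-160,-230,75),(-160,230,75)],[(170,-230,248),(170,230,248)],[(48,-230,248),(48,230,248)],[(-150,0,80),(165,0,80)]]
for nm in("scene","top"):
    p=get_image(nm); im=cv2.resize(p["frame"],None,fx=3,fy=3,interpolation=cv2.INTER_CUBIC)
    for a,b in segs:
        q=proj(p,case2w([a,b],x,y,yaw))*3+1
        cv2.line(im,tuple(int(v) for v in q[0]),tuple(int(v) for v in q[1]),(0,0,255),1)
    im = im[250:1110,450:1250] if nm=="scene" else im[480:930,520:1110]
    im=im[:, :800]; im=cv2.resize(im,None,fx=min(1,600/im.shape[0]),fy=min(1,600/im.shape[0]))
    cv2.imwrite(f"pics/ov_{nm}_{tag}.png",im)
E
python3 ov.py 527 22 0.015 a
```

```text
(no output)
```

View pics/ov_scene_a.png

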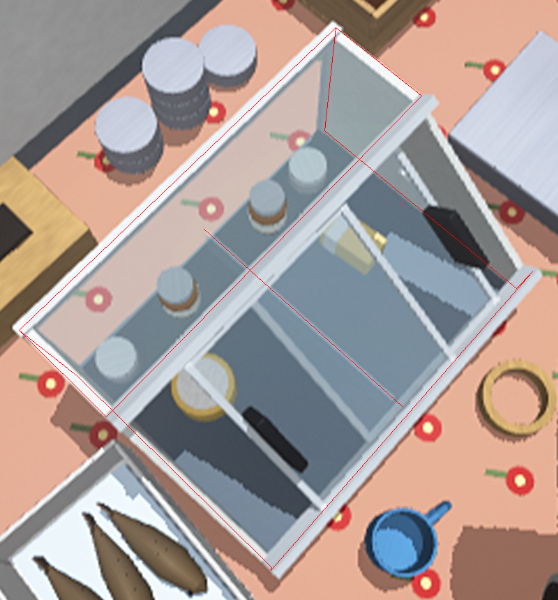

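View pics/ov_top_a.png

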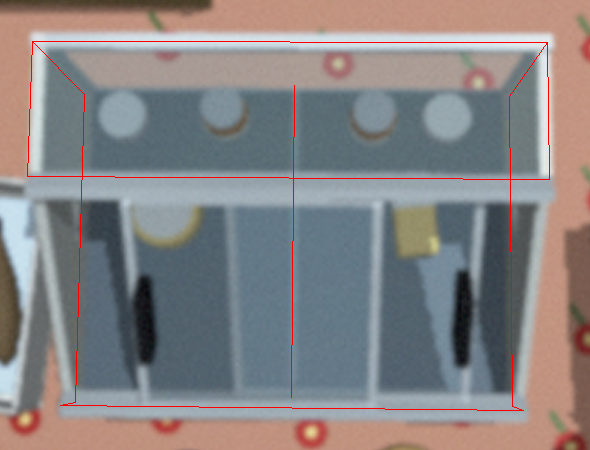

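```bash
cat >> h.py <<'E'
CX,CY,YAW=525.,22.5,0.012
def c2w(P): return case2w([P],CX,CY,YAW)[0]
def w2c(P): return R.from_euler('z',-YAW).apply(np.array(P)-[CX,CY,0])
def orient(tilt_deg,yaw=YAW):
    t=np.radians(tilt_deg); z=np.array([np.sin(t),0,-np.cos(t)]); x=np.array([0,1.,0]); y=np.cross(z,x)
    return R.from_euler('z',yaw)*R.from_matrix(np.c_[x,y,z])
def delta(Pw,Rt,s=None):
    s=s or telemetry.read_state(); R0=R.from_quat(s["ee_rot"])
    d=R0.inv().apply(np.array(Pw)-s["position"])/10; r=(R0.inv()*Rt).as_rotvec()
    print("xyz",d.round(2),"rot",r.round(3),"deg",np.degrees(np.linalg.norm(r)).round(1),"mm",(10*np.linalg.norm(d)).round(1))
def st():
    s=telemetry.read_state(); print("t",round(s["clock"],2),"pos",s["position"].round(1),"case",w2c(s["position"]).round(1),"j",s["joints"].round(2),"F",s["contact_force"].round(1),"w",round(s["gripper_width"],1)); return s
N=np.array([-.656,0,.755]);U=np.array([.755,0,.656])
E
python3 - <<'E'
from h import *
print(arm.nose_length); s=st()
f=w2c([442,-135,203.5]); print(f, w2c([435.5,152.5,200]))
t=np.array([f[0],f[1]-38,f[2]])
delta(c2w(t+60*N),orient(30))
E
```

```text
22.0
t 1.0 pos [ 268.9 -564.2  231.5] case [-263.1 -583.5  231.5] j [-0.87  0.38  0.01 -0.   -1.19 -0.26] F [ 0.6 -0.4  0.5] w 85.2
[ -84.88397871 -156.49268404  203.5       ] [-87.93359352 131.06461434 200.        ]
xyz [29.49 28.92 -1.73] rot [-0.515 -0.113  0.423] deg 38.7 mm 413.4
```

>>> apply_moves --steps '[{"hand": 0, "xyz": [2, 2, -4], "delta_rot": [0, 0, 0]}, {"hand": 0, "xyz": [4, 4, -8], "delta_rot": [-0.05, -0.01, 0.04]}, {"hand": 0, "xyz": [29.5, 28.9, -3], "delta_rot": [-0.515, -0.113, 0.423]}, {"hand": 0, "xyz": [29.5, 28.9, -3], "delta_rot": [-0.515, -0.113, 0.423]}, {"hand": 0, "xyz": [29.5, 28.9, -3], "delta_rot": [-0.515, -0.113, 0.423]}, {"hand": 0, "xyz": [29.5, 28.9, -3], "delta_rot": [-0.515, -0.113, 0.423]}, {"hand": 0, "xyz": [29.5, 28.9, -3], "delta_rot": [-0.515, -0.113, 0.423]}, {"hand": 0, "xyz": [29.5, 28.9, -3], "delta_rot": [-0.515, -0.113, 0.423]}, {"hand": 0, "xyz": [29.5, 28.9, -3], "delta_rot": [-0.515, -0.113, 0.423]}, {"hand": 0, "xyz": [29.5, 28.9, -3], "delta_rot": [-0.515, -0.113, 0.423]}, {"hand": 0, "xyz": [29.5, 28.9, -3], "delta_rot": [-0.515, -0.113, 0.423]}, {"hand": 0, "xyz": [29.5, 28.9, -3], "delta_rot": [-0.515, -0.113, 0.423]}]'

```text
clock: 2.0
position: [402.8, -168.9, 261.0]
ee_rot: [0.676, 0.69, 0.185, 0.181]
contact_force: [-0.5, -0.6, -0.3]
gripper_width: 0.1
```

```bash
python3 - <<'E'
from h import *
s=st()
p=get_image("wrist"); cv2.imwrite("pics/w1.png",p["frame"])
for l in ["pull_right","brick"]: print(l,[(x["xyz"],round(x["confidence"],2)) for x in nets.pinpoint(p,l)[:2]])
p=get_image("scene"); cv2.imwrite("pics/s1.png",p["frame"])
for l in ["pull_right","brick"]: print(l,[(x["xyz"],round(x["confidence"],2)) for x in nets.pinpoint(p,l)[:2]])
f=np.array([-85,-156.5,203.5]); t=f+[0,-36,0]
delta(c2w(t-3*N),orient(30))
E
```

```text
t 2.0 pos [ 402.8 -168.9  261. ] case [-124.5 -189.9  261. ] j [-0.05 -0.2  -0.66 -0.06 -0.59 -1.46] F [-0.5 -0.6 -0.3] w 0.1
pull_right [([442.4, -141.8, 201.5], 0.72)]
brick []
pull_right [([439.9, -136.1, 203.4], 0.89), ([576.5, 22.3, 244.3], 0.37)]
brick []
xyz [0.32 0.55 7.32] rot [ 0.     0.001 -0.002] deg 0.1 mm 73.5
```

View pics/w1.png

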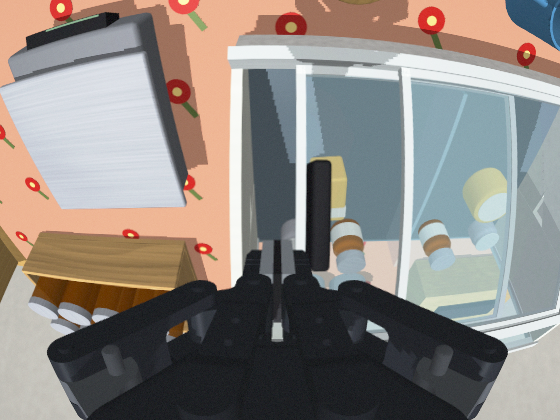

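View pics/s1.png

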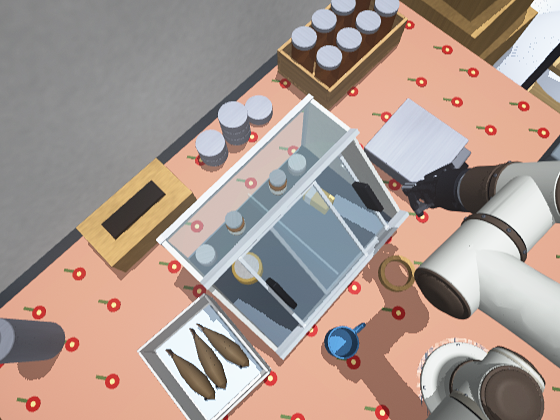

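>>> apply_moves --steps '[{"hand": 0, "xyz": [0.3, 0.5, 3.5], "delta_rot": [0, 0, 0]}, {"hand": 0, "xyz": [0.3, 0.5, 7.3], "delta_rot": [0, 0, 0]}, {"hand": 0, "xyz": [0.3, 0.5, 7.3], "delta_rot": [0, 0, 0]}, {"hand": 0, "xyz": [2, 0.5, 7.3], "delta_rot": [0, 0, 0]}, {"hand": 0, "xyz": [4, 0.5, 7.3], "delta_rot": [0, 0, 0]}, {"hand": 0, "xyz": [6, 0.5, 7.3], "delta_rot": [0, 0, 0]}, {"hand": 0, "xyz": [8, 0.5, 7.3], "delta_rot": [0, 0, 0]}, {"hand": 0, "xyz": [10, 0.5, 7.3], "delta_rot": [0, 0, 0]}, {"hand": 0, "xyz": [12, 0.5, 7.3], "delta_rot": [0, 0, 0]}, {"hand": 0, "xyz": [13.5, 0.5, 7.3], "delta_rot": [0, 0, 0]}, {"hand": 0, "xyz": [14, 0.5, 7.3], "delta_rot": [0, 0, 0]}]'

```text
clock: 3.22
position: [441.6, -34.6, 201.4]
ee_rot: [0.68, 0.686, 0.183, 0.183]
contact_force: [1.6, -5.8, 1.5]
gripper_width: 0.0
```

```bash
python3 - <<'E'
from h import *
s=st()
p=get_image("scene"); cv2.imwrite("pics/s2.png",p["frame"])
for l in ["pull_right","pull_left","brick"]: print(l,[(x["xyz"],w2c(x["xyz"]).round(0),round(x["confidence"],2)) for x in nets.pinpoint(p,l)[:2]])
E
```

```text
t 3.22 pos [441.6 -34.6 201.4] case [-84.1 -56.1 201.4] j [ 0.31 -0.14 -1.02  0.69 -0.24 -2.51] F [ 1.6 -5.8  1.5] w 0.0
pull_right [([441.6, -20.6, 204.8], array([-84., -42., 205.]), 0.83)]
pull_left [([433.2, 203.4, 200.3], array([-90., 182., 200.]), 0.82)]
brick [([562.5, -98.6, 21.5], array([  36., -122.,   22.]), 0.93)]
```

View pics/s2.png

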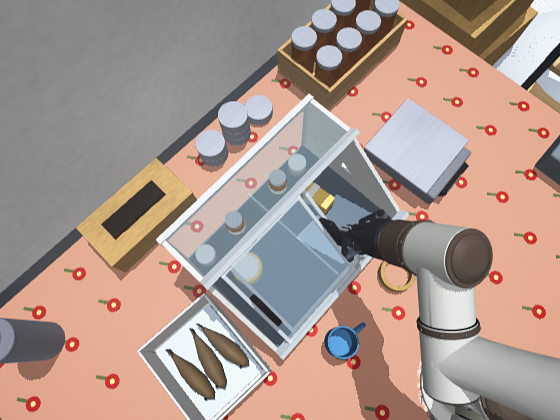

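```bash
python3 - <<'E'
from h import *
s=st()
delta(c2w(np.array([-84.,-30,203])),orient(14))
E
```

```text
t 3.42 pos [442.4 -34.2 201.5] case [-83.3 -55.7 201.5] j [ 0.31 -0.14 -1.02  0.68 -0.24 -2.5 ] F [-0.2 -1.1  0.1] w 0.3
xyz [ 2.57  0.01 -0.16] rot [ 0.28   0.001 -0.003] deg 16.1 mm 25.7
```

>>> apply_moves --steps '[{"hand": 0, "xyz": [0, 0, -0.1], "delta_rot": [0.1, 0, 0]}, {"hand": 0, "xyz": [0, 0, -0.1], "delta_rot": [0.2, 0, 0]}, {"hand": 0, "xyz": [0, 0, -0.1], "delta_rot": [0.28, 0, 0]}, {"hand": 0, "xyz": [1.0, 0, -0.1], "delta_rot": [0.28, 0, 0]}, {"hand": 0, "xyz": [1.8, 0, -0.1], "delta_rot": [0.28, 0, 0]}, {"hand": 0, "xyz": [2.2, 0, -0.1], "delta_rot": [0.28, 0, 0]}, {"hand": 0, "xyz": [2.4, 0, -0.1], "delta_rot": [0.28, 0, 0]}, {"hand": 0, "xyz": [2.5, 0, -0.1], "delta_rot": [0.28, 0, 0]}]'

```text
clock: 4.08
position: [443.2, -11.8, 203.4]
ee_rot: [0.698, 0.706, 0.085, 0.089]
contact_force: [17.6, -30.4, -4.2]
gripper_width: -0.6
```

```bash
python3 - <<'E'
from h import *
s=st()
p=get_image("scene"); cv2.imwrite("pics/s3.png",p["frame"])
for l in ["pull_right","pull_left","brick"]: print(l,[(x["xyz"],w2c(x["xyz"]).round(0),round(x["confidence"],2)) for x in nets.pinpoint(p,l)[:2]])
E
```

```text
t 4.08 pos [443.2 -11.8 203.4] case [-82.2 -33.3 203.4] j [ 0.41 -0.03 -0.67  0.16 -0.71 -2.08] F [ 17.6 -30.4  -4.2] w -0.6
pull_right [([437.3, 0.3, 202.0], array([-88., -21., 202.]), 0.55)]
pull_left [([432.0, 224.5, 200.0], array([-91., 203., 200.]), 0.8)]
brick [([562.0, -104.7, 19.6], array([  35., -128.,   20.]), 0.75), ([438.5, -0.4, 201.4], array([-87., -22., 201.]), 0.25)]
```

View pics/s3.png

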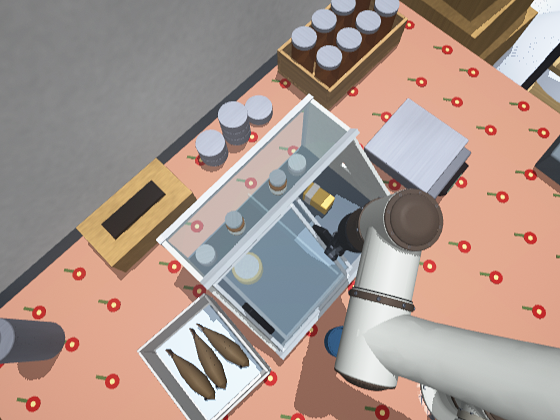

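```bash
python3 - <<'E'
from h import *
s=st()
delta(c2w(np.array([-83.,-50,203])),orient(14))
delta(c2w(np.array([-75.,-110,260])),orient(30))
p=get_image("scene")
o=nets.outline_of(p,"brick"); print(len(o), o[0]["confidence"], o[0]["pixels"].sum())
im=p["frame"].copy(); c,_=cv2.findContours(o[0]["pixels"].astype("uint8"),0,1); cv2.drawContours(im,c,-1,(0,0,255),1)
cv2.imwrite("pics/br.png",cv2.resize(im[150:250,270:410],None,fx=5,fy=5))
E
```

```text
t 4.28 pos [443.3 -12.  203.4] case [-82.1 -33.5 203.4] j [ 0.41 -0.03 -0.67  0.16 -0.71 -2.08] F [ 15.6 -25.   -2.7] w -0.2
xyz [-1.65 -0.1   0.02] rot [ 0.002  0.006 -0.   ] deg 0.4 mm 16.5
xyz [-7.68  2.07 -5.27] rot [-0.277  0.006  0.   ] deg 15.9 mm 95.5
1 0.8 599
```

View pics/br.png

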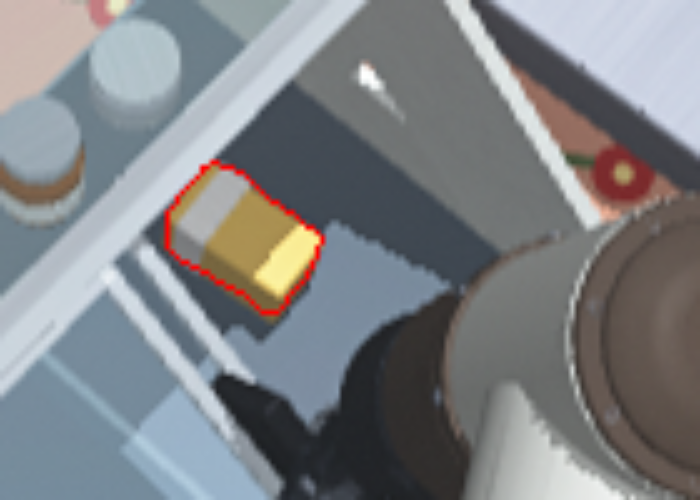

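>>> apply_moves --steps '[{"hand": 0, "xyz": [-1.7, 0, 0], "delta_rot": [0, 0, 0]}, {"hand": 0, "xyz": [-3, 0, -3], "delta_rot": [-0.1, 0, 0]}, {"hand": 1, "xyz": [-7.7, 2, -5.3], "delta_rot": [-0.277, 0.006, 0]}, {"hand": 1, "xyz": [-7.7, 2, -5.3], "delta_rot": [-0.277, 0.006, 0]}, {"hand": 1, "xyz": [-7.7, 2, -5.3], "delta_rot": [-0.277, 0.006, 0]}, {"hand": 1, "xyz": [-7.7, 2, -5.3], "delta_rot": [-0.277, 0.006, 0]}, {"hand": 1, "xyz": [-7.7, 2, -5.3], "delta_rot": [-0.277, 0.006, 0]}]'

```text
clock: 4.97
position: [448.9, -85.1, 258.0]
ee_rot: [0.679, 0.687, 0.185, 0.178]
contact_force: [0.7, -0.3, 0.2]
gripper_width: 60.6
```

```bash
python3 - <<'E'
from h import *
s=st()
for n in ["scene","wrist","top"]:
    p=get_image(n); cv2.imwrite(f"pics/{n}4.png",p["frame"])
    for l in ["brick","pull_right","pull_left"]: print(n,l,[(x["xyz"],w2c(x["xyz"]).round(0),round(x["confidence"],2)) for x in nets.pinpoint(p,l)[:2]])
    o=nets.outline_of(p,"brick")
    np.savez(f"o_{n}.npz",**{k:p[k] for k in["origin","orientation","fx","fy","cx","cy"]},px=o[0]["pixels"] if o else 0)
E
```

```text
t 4.97 pos [448.9 -85.1 258. ] case [ -77.4 -106.7  258. ] j [ 0.23 -0.18 -0.75  0.22 -0.5  -1.96] F [ 0.7 -0.3  0.2] w 60.6
scene brick [([564.2, -101.6, 23.1], array([  38., -125.,   23.]), 0.69)]
scene pull_right [([438.9, 1.5, 201.9], array([-86., -20., 202.]), 0.83)]
scene pull_left [([432.7, 225.9, 198.7], array([-90., 204., 199.]), 0.92), ([472.7, 20.4, 156.5], array([-52.,  -1., 156.]), 0.3)]
wrist brick [([560.9, -104.4, 19.5], array([  34., -127.,   20.]), 0.58)]
wrist pull_right [([439.1, -3.4, 201.9], array([-86., -25., 202.]), 0.93)]
wrist pull_left [([560.4, -99.0, 20.4], array([  34., -122.,   20.]), 0.31)]
top brick [([560.4, -102.4, 18.1], array([  34., -125.,   18.]), 0.68)]
top pull_right [([439.6, -0.4, 196.5], array([-86., -22., 196.]), 0.98)]
top pull_left [([436.9, 223.8, 200.1], array([-86., 202., 200.]), 0.62)]
```

View pics/wrist4.png

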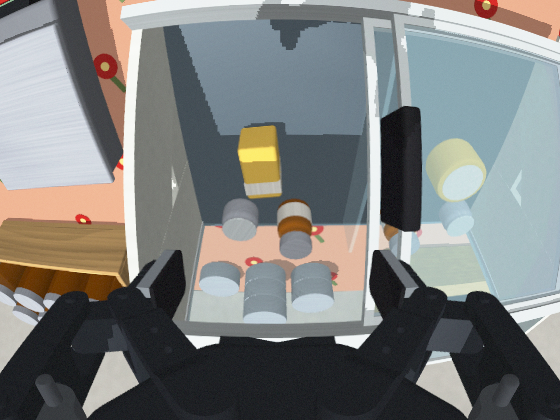

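View pics/scene4.png

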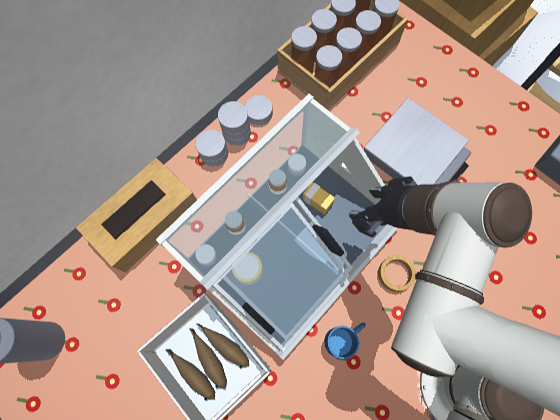

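```bash
python3 - <<'E'
from h import *
from scipy.optimize import minimize
def fish(p,X):
    c=R.from_quat(p["orientation"]).inv().apply(X-p["origin"]); rh=np.hypot(c[:,0],c[:,1]); th=np.arctan2(rh,c[:,2])
    return np.c_[p["fx"]*th*c[:,0]/rh+p["cx"],p["fy"]*th*c[:,1]/rh+p["cy"]]
B=np.array([[a,b,c] for a in(-37.5,37.5) for b in(-21,21) for c in(0,48)],float)
D={n:dict(np.load(f"o_{n}.npz")) for n in("scene","wrist","top")}
def mask(n,v):
    X=R.from_euler('z',v[2]).apply(B)+[v[0],v[1],20]
    q=(fish if n=="wrist" else proj)(D[n],X); m=np.zeros((420*4,560*4),np.uint8)
    cv2.fillConvexPoly(m,cv2.convexHull(((q+.5)*4).astype(np.int32)),1); return m
M={n:cv2.resize(D[n]["px"].astype(np.uint8),None,fx=4,fy=4,interpolation=0) for n in D}
def iou(n,v):
    m=mask(n,v); return (m&M[n]).sum()/max(1,(m|M[n]).sum())
for use in(["wrist"],["scene"],["wrist","scene"]):
    best=max((minimize(lambda v:-sum(iou(n,(v[0],v[1],v[2]/100)) for n in use),(562,-102.5,y0),method="Nelder-Mead",options=dict(initial_simplex=[(562,-102.5,y0),(568,-102.5,y0),(562,-97,y0),(562,-102,y0+8)])) for y0 in(-12,0,12)),key=lambda r:-r.fun)
    v=best.x; print(use,v.round(2),[(n,round(iou(n,(v[0],v[1],v[2]/100)),3)) for n in D])
E
```

```text
['wrist'] [559.67 -99.91  10.87] [('scene', np.float64(0.927)), ('wrist', np.float64(0.941)), ('top', np.float64(0.655))]
['scene'] [ 560.56 -100.16   11.19] [('scene', np.float64(0.94)), ('wrist', np.float64(0.932)), ('top', np.float64(0.657))]
['wrist', 'scene'] [560.06 -99.92  10.98] [('scene', np.float64(0.937)), ('wrist', np.float64(0.939)), ('top', np.float64(0.656))]
```

```bash
python3 - <<'E'
from h import *
s=st(); Rt=orient(30,0.11); z=Rt.as_matrix()[:,2]
g=np.array([560.5,-101,46])-3*z
delta(g-170*z,Rt); delta(g,Rt); delta(g-40*z,Rt)
E
```

```text
t 5.72 pos [448.8 -84.9 257.9] case [ -77.5 -106.5  257.9] j [ 0.23 -0.18 -0.75  0.22 -0.49 -1.96] F [-0.4  0.2  0.5] w 85.3
xyz [-2.63 -0.88  6.64] rot [-0.003  0.043 -0.086] deg 5.5 mm 71.9
xyz [-1.9  -0.86 23.62] rot [-0.003  0.043 -0.086] deg 5.5 mm 237.1
xyz [-2.07 -0.86 19.63] rot [-0.003  0.043 -0.086] deg 5.5 mm 197.5
```

>>> apply_moves --steps '[{"hand": 1, "xyz": [-2.6, -0.9, 3], "delta_rot": [-0.003, 0.043, -0.086]}, {"hand": 1, "xyz": [-2.6, -0.9, 6.6], "delta_rot": [-0.003, 0.043, -0.086]}, {"hand": 1, "xyz": [-2.4, -0.9, 10], "delta_rot": [-0.003, 0.043, -0.086]}, {"hand": 1, "xyz": [-2.2, -0.9, 14], "delta_rot": [-0.003, 0.043, -0.086]}, {"hand": 1, "xyz": [-2.1, -0.9, 17], "delta_rot": [-0.003, 0.043, -0.086]}, {"hand": 1, "xyz": [-2.1, -0.9, 19], "delta_rot": [-0.003, 0.043, -0.086]}, {"hand": 1, "xyz": [-2.1, -0.9, 19], "delta_rot": [-0.003, 0.043, -0.086]}]'

```text
clock: 6.3
position: [538.1, -109.9, 87.5]
ee_rot: [0.644, 0.721, 0.195, 0.163]
contact_force: [0.3, 0.2, 0.5]
gripper_width: 85.3
```

```bash
python3 - <<'E'
from h import *
s=st(); Rt=orient(30,0.11); z=Rt.as_matrix()[:,2]
p=get_image("wrist"); cv2.imwrite(f"pics/w5.png",p["frame"])
for l in ["brick"]: print(l,[(x["xyz"],w2c(x["xyz"]).round(0),round(x["confidence"],2)) for x in nets.pinpoint(p,l)[:2]])
g=np.array([560.5,-101,46])-3*z
delta(g,Rt)
E
```

```text
t 6.3 pos [ 538.1 -109.9   87.5] case [  11.5 -132.6   87.5] j [ 0.06  0.28 -0.62 -0.27 -0.16 -1.27] F [0.3 0.2 0.5] w 85.3
brick [([564.6, -104.8, 20.9], array([  38., -128.,   21.]), 0.73), ([661.5, -133.2, 19.0], array([ 135., -157.,   19.]), 0.59)]
xyz [ 0.53 -0.1   4.81] rot [-0.005 -0.017 -0.001] deg 1.0 mm 48.4
```

View pics/w5.png

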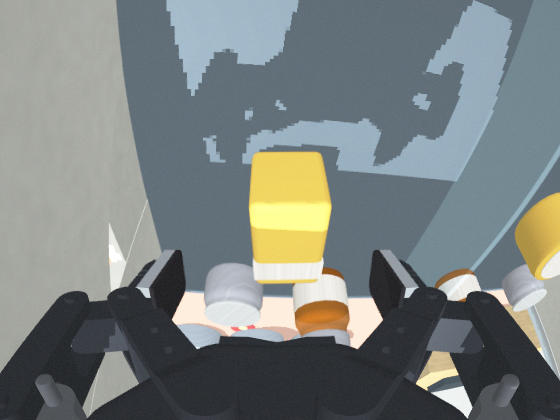

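```bash
python3 - <<'E'
from h import *
s=st(); Rt=orient(21,0.11); z=Rt.as_matrix()[:,2]
g=np.array([561,-101.5,45])-3*z
delta(g-35*z,Rt);delta(g,Rt)
E
```

```text
t 6.4 pos [ 537.  -109.8   90.8] case [  10.4 -132.4   90.8] j [ 0.06  0.27 -0.63 -0.26 -0.16 -1.27] F [-0.1 -0.2 -0.2] w 85.4
xyz [0.54 0.46 1.46] rot [ 0.152 -0.017  0.001] deg 8.7 mm 16.2
xyz [ 0.48 -0.07  4.92] rot [ 0.152 -0.017  0.001] deg 8.7 mm 49.4
```

>>> apply_moves --steps '[{"hand": 1, "xyz": [0.3, 0.3, 0.5], "delta_rot": [0.08, -0.017, 0]}, {"hand": 1, "xyz": [0.5, 0.4, 1.5], "delta_rot": [0.152, -0.017, 0]}, {"hand": 1, "xyz": [0.5, 0.4, 1.5], "delta_rot": [0.152, -0.017, 0]}, {"hand": 1, "xyz": [0.5, 0.4, 1.5], "delta_rot": [0.152, -0.017, 0]}]'

```text
clock: 6.73
position: [547.5, -102.4, 82.1]
ee_rot: [0.655, 0.733, 0.137, 0.123]
contact_force: [-1.1, 0.8, -0.5]
gripper_width: 85.4
```

```bash
python3 - <<'E'
from h import *
s=st(); Rt=orient(21,0.11); z=Rt.as_matrix()[:,2]
g=np.array([561,-101.5,45])-3*z
delta(g,Rt)
E
```

```text
t 6.73 pos [ 547.5 -102.4   82.1] case [  21.  -125.2   82.1] j [ 0.11  0.31 -0.62 -0.01 -0.27 -1.56] F [-1.1  0.8 -0.5] w 85.4
xyz [-0.06 -0.08  3.64] rot [ 0.004 -0.     0.003] deg 0.3 mm 36.4
```

>>> apply_moves --steps '[{"hand": 1, "xyz": [0, -0.1, 2], "delta_rot": [0, 0, 0]}, {"hand": 1, "xyz": [0, -0.1, 3.6], "delta_rot": [0, 0, 0]}, {"hand": 1, "xyz": [0, -0.1, 3.6], "delta_rot": [0, 0, 0]}, {"hand": 1, "xyz": [0, -0.1, 3.6], "delta_rot": [0, 0, 0]}]'

```text
clock: 7.07
position: [558.0, -101.8, 46.9]
ee_rot: [0.656, 0.733, 0.136, 0.122]
contact_force: [0.3, -0.7, 0.8]
gripper_width: 85.5
```

```bash
python3 - <<'E'
from h import *
s=st(); Rt=orient(21,0.11); z=Rt.as_matrix()[:,2]
p=get_image("wrist"); cv2.imwrite(f"pics/w6.png",p["frame"])
g=np.array([561,-101.5,45])-3*z
delta(g,Rt)
E
```

```text
t 7.07 pos [ 558.  -101.8   46.9] case [  31.5 -124.7   46.9] j [ 0.1   0.39 -0.62 -0.01 -0.19 -1.55] F [ 0.3 -0.7  0.8] w 85.5
xyz [0.   0.14 0.03] rot [0.002 0.    0.001] deg 0.2 mm 1.5
```

View pics/w6.png

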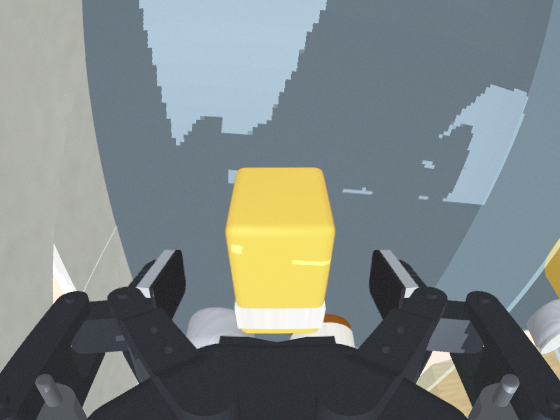

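>>> apply_moves --steps '[{"hand": 0, "xyz": [0, 0.1, 0], "delta_rot": [0, 0, 0]}, {"hand": 0, "xyz": [0, 0.1, 0], "delta_rot": [0, 0, 0]}, {"hand": 0, "xyz": [0, 0.1, 0], "delta_rot": [0, 0, 0]}, {"hand": 0, "xyz": [0, 0.1, 0], "delta_rot": [0, 0, 0]}, {"hand": 0, "xyz": [0, 0.1, 0], "delta_rot": [0, 0, 0]}, {"hand": 0, "xyz": [0, 0.1, 0], "delta_rot": [0, 0, 0]}]'

```text
clock: 7.62
position: [560.1, -101.6, 47.9]
ee_rot: [0.655, 0.733, 0.137, 0.123]
contact_force: [-3.6, 0.7, 5.4]
gripper_width: 41.0
```

```bash
python3 - <<'E'
from h import *
s=st(); p=get_image("wrist"); cv2.imwrite(f"pics/w7.png",p["frame"])
print([(x["xyz"],round(x["confidence"],2)) for x in nets.pinpoint(p,"brick")[:2]])
E
```

```text
t 7.62 pos [ 560.1 -101.6   47.9] case [  33.6 -124.5   47.9] j [ 0.1   0.39 -0.62 -0.01 -0.19 -1.55] F [-3.6  0.7  5.4] w 41.0
[([560.1, -103.5, 20.4], 0.82)]
```

View pics/w7.png

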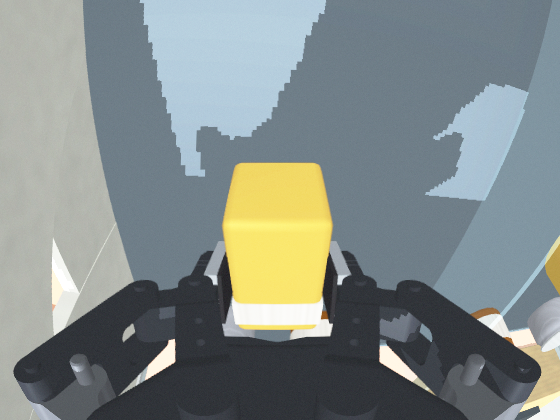

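```bash
python3 - <<'E'
from h import *
s=st(); R0=R.from_quat(s["ee_rot"]); c=w2c(s["position"])
for t in ([30,-124,80],[-15,-124,105],[-60,-124,140],[-80,-124,240]): delta(c2w(np.array(t,float)),R0,s)
E
```

```text
t 7.72 pos [ 560.1 -101.6   47.9] case [  33.7 -124.5   47.9] j [ 0.1   0.39 -0.62 -0.01 -0.19 -1.55] F [-1.8  1.2  6.1] w 41.0
xyz [ 0.09  0.83 -3.12] rot [0. 0. 0.] deg 0.0 mm 32.3
xyz [ 0.53 -2.45 -7.07] rot [0. 0. 0.] deg 0.0 mm 75.0
xyz [  0.98  -5.36 -11.95] rot [0. 0. 0.] deg 0.0 mm 131.3
xyz [  1.17  -3.6  -22.  ] rot [0. 0. 0.] deg 0.0 mm 223.2
```

>>> apply_moves --steps '[{"hand": 0, "xyz": [0, 0.4, -1.5], "delta_rot": [0, 0, 0]}, {"hand": 0, "xyz": [0.1, 0.8, -3.1], "delta_rot": [0, 0, 0]}, {"hand": 0, "xyz": [0.3, -0.8, -5.1], "delta_rot": [0, 0, 0]}, {"hand": 0, "xyz": [0.5, -2.5, -7.1], "delta_rot": [0, 0, 0]}, {"hand": 0, "xyz": [0.7, -4, -9.5], "delta_rot": [0, 0, 0]}, {"hand": 0, "xyz": [1, -5.4, -12], "delta_rot": [0, 0, 0]}, {"hand": 0, "xyz": [1.1, -4.7, -15], "delta_rot": [0, 0, 0]}, {"hand": 0, "xyz": [1.1, -4.2, -18.5], "delta_rot": [0, 0, 0]}, {"hand": 0, "xyz": [1.2, -3.6, -22], "delta_rot": [0, 0, 0]}, {"hand": 0, "xyz": [1.2, -3.6, -22], "delta_rot": [0, 0, 0]}]'

```text
clock: 8.55
position: [448.8, -102.2, 246.8]
ee_rot: [0.654, 0.732, 0.141, 0.127]
contact_force: [1.0, -0.7, -2.0]
gripper_width: 40.7
```

```bash
python3 - <<'E'
from h import *
s=st()
for n in ["wrist","scene"]:
    p=get_image(n); cv2.imwrite(f"pics/{n}8.png",p["frame"])
    for l in ["brick","pan"]: print(n,l,[(x["xyz"],round(x["confidence"],2)) for x in nets.pinpoint(p,l)[:2]])
R0=R.from_quat(s["ee_rot"]); Rt=R.from_euler('z',-31,degrees=True)*R0
delta([467,-384,200],Rt,s)
E
```

```text
t 8.55 pos [ 448.8 -102.2  246.8] case [ -77.7 -123.8  246.8] j [ 0.14 -0.09 -0.59  0.02 -0.69 -1.61] F [ 1.  -0.7 -2. ] w 40.7
wrist brick [([449.7, -102.9, 217.3], 0.82)]
wrist pan [([463.0, -387.7, 78.2], 0.63)]
scene brick [([446.6, -99.6, 212.9], 0.88)]
scene pan [([462.6, -384.4, 79.8], 0.69)]
xyz [-28.2   -3.02   3.9 ] rot [ 0.001 -0.202  0.502] deg 31.0 mm 286.2
```

View pics/wrist8.png

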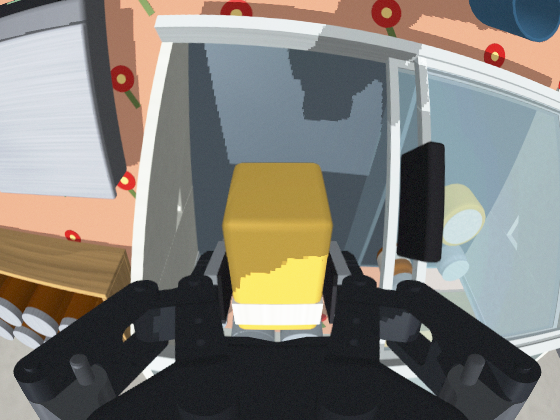

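View pics/scene8.png

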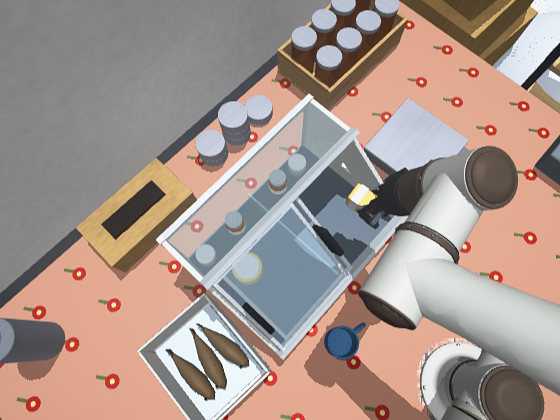

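>>> apply_moves --steps '[{"hand": 0, "xyz": [-3, -0.2, 0], "delta_rot": [0, -0.02, 0.05]}, {"hand": 0, "xyz": [-6, -0.3, -0.1], "delta_rot": [0, -0.04, 0.1]}, {"hand": 0, "xyz": [-9, -0.5, -0.1], "delta_rot": [0, -0.061, 0.151]}, {"hand": 0, "xyz": [-12, -0.6, -0.1], "delta_rot": [0, -0.081, 0.201]}, {"hand": 0, "xyz": [-15, -0.8, -0.2], "delta_rot": [0, -0.101, 0.251]}, {"hand": 0, "xyz": [-18, -0.9, -0.2], "delta_rot": [0, -0.121, 0.301]}, {"hand": 0, "xyz": [-21, -1.1, -0.2], "delta_rot": [0, -0.141, 0.351]}, {"hand": 0, "xyz": [-24, -1.2, -0.3], "delta_rot": [0, -0.162, 0.402]}, {"hand": 0, "xyz": [-26.5, -1.3, -0.3], "delta_rot": [0, -0.182, 0.452]}, {"hand": 0, "xyz": [-28.2, -1.4, -0.3], "delta_rot": [0, -0.202, 0.502]}, {"hand": 0, "xyz": [-28.2, -1.4, -0.3], "delta_rot": [0, -0.202, 0.502]}]'

```text
clock: 9.77
position: [463.5, -386.1, 233.8]
ee_rot: [0.828, 0.53, 0.094, 0.155]
contact_force: [0.1, 0.5, -2.8]
gripper_width: 40.6
```

```bash
python3 - <<'E'
from h import *
s=st()
for n in ["wrist","scene"]:
    p=get_image(n); cv2.imwrite(f"pics/{n}9.png",p["frame"])
    for l in ["brick","pan"]: print(n,l,[(x["xyz"],round(x["confidence"],2)) for x in nets.pinpoint(p,l)[:2]])
R0=R.from_quat(s["ee_rot"]); M=R0.as_matrix(); print("tilt",np.degrees(np.arccos(-M[2,2])),"xz",M[2,0], "yaw",np.degrees(np.arctan2(M[1,2],M[0,2])))
E
```

```text
t 9.77 pos [ 463.5 -386.1  233.8] case [ -66.4 -407.8  233.8] j [-0.42  0.19 -0.33  0.02 -0.69 -1.6 ] F [ 0.1  0.5 -2.8] w 40.6
wrist brick [([465.9, -386.9, 205.7], 0.92)]
wrist pan [([467.7, -389.1, 78.9], 0.8)]
scene brick []
scene pan [([464.4, -385.6, 80.5], 0.58)]
tilt 20.92922621967371 xz -0.008584557615982702 yaw -26.133854177076184
```

View pics/wrist9.png

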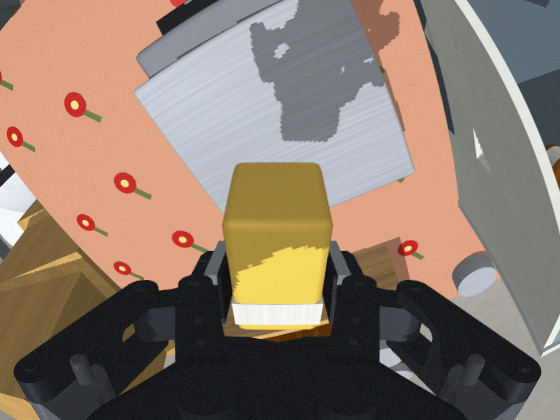

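```bash
python3 - <<'E'
from h import *
s=st(); R0=R.from_quat(s["ee_rot"])
for z in (180,125,112): delta([465.5,-386,z],R0,s)
print(R0.inv().apply([0,0,-1]))
E
```

```text
t 10.07 pos [ 463.7 -383.1  236.7] case [ -66.2 -404.8  236.7] j [-0.42  0.18 -0.33  0.02 -0.69 -1.59] F [-0.1  0.1 -3.2] w 40.8
xyz [-0.14 -1.78  5.39] rot [0. 0. 0.] deg 0.0 mm 56.8
xyz [-0.1  -3.77 10.52] rot [0. 0. 0.] deg 0.0 mm 111.7
xyz [-0.09 -4.24 11.73] rot [0. 0. 0.] deg 0.0 mm 124.7
[ 0.00780746 -0.36105375  0.93251233]
```

>>> apply_moves --steps '[{"hand": 0, "xyz": [-0.1, -0.9, 2.7], "delta_rot": [0, 0, 0]}, {"hand": 0, "xyz": [-0.1, -1.8, 5.4], "delta_rot": [0, 0, 0]}, {"hand": 0, "xyz": [-0.1, -2.8, 8], "delta_rot": [0, 0, 0]}, {"hand": 0, "xyz": [-0.1, -3.5, 9.8], "delta_rot": [0, 0, 0]}, {"hand": 0, "xyz": [-0.1, -4, 11], "delta_rot": [0, 0, 0]}, {"hand": 0, "xyz": [-0.1, -4.2, 11.6], "delta_rot": [0, 0, 0]}, {"hand": 0, "xyz": [-0.1, -4.2, 11.7], "delta_rot": [0, 0, 0]}, {"hand": 0, "xyz": [-0.1, -4.2, 11.7], "delta_rot": [0, 0, 0]}]'

```text
clock: 10.73
position: [466.6, -387.0, 113.5]
ee_rot: [0.826, 0.532, 0.096, 0.158]
contact_force: [0.6, -0.0, -2.0]
gripper_width: 40.9
```

```bash
python3 - <<'E'
from h import *
s=st()
p=get_image("wrist"); cv2.imwrite(f"pics/w10.png",p["frame"])
for n in ["wrist","top"]:
    p=get_image(n)
    for l in ["brick","pan"]: print(n,l,[(x["xyz"],round(x["confidence"],2)) for x in nets.pinpoint(p,l)[:2]])
E
```

```text
t 10.73 pos [ 466.6 -387.   113.5] case [ -63.4 -408.8  113.5] j [-0.42  0.33 -0.49  0.03 -0.38 -1.6 ] F [ 0.6 -0.  -2. ] w 40.9
wrist brick [([470.0, -390.4, 86.4], 0.93)]
wrist pan [([663.0, -133.6, 20.1], 0.42)]
top brick [([465.0, -387.5, 84.0], 0.72)]
top pan [([468.6, -383.1, 74.1], 0.62)]
```

View pics/w10.png

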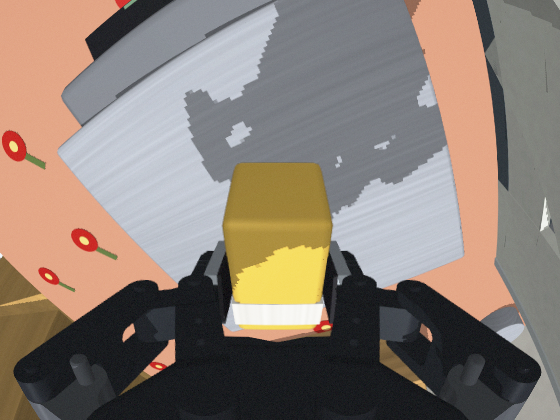

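Within a few mm of the pan. Creep down to contact.

>>> apply_moves --steps '[{"hand": 0, "xyz": [0, -0.1, 0.2], "delta_rot": [0, 0, 0]}, {"hand": 0, "xyz": [0, -0.15, 0.4], "delta_rot": [0, 0, 0]}, {"hand": 0, "xyz": [0, -0.2, 0.5], "delta_rot": [0, 0, 0]}, {"hand": 0, "xyz": [0, -0.2, 0.5], "delta_rot": [0, 0, 0]}]'

```text
clock: 11.42
position: [465.4, -387.0, 106.8]
ee_rot: [0.827, 0.531, 0.096, 0.157]
contact_force: [0.3, 0.8, -2.9]
gripper_width: 40.5
```

```bash
python3 - <<'E'
from h import *
st()
E
```

```text
t 11.42 pos [ 465.4 -387.   106.8] case [ -64.5 -408.7  106.8] j [-0.42  0.34 -0.49  0.03 -0.37 -1.6 ] F [ 0.3  0.8 -2.9] w 40.5
```

>>> apply_moves --steps '[{"hand": 0, "xyz": [0, -0.04, 0.1], "delta_rot": [0, 0, 0]}, {"hand": 0, "xyz": [0, -0.08, 0.2], "delta_rot": [0, 0, 0]}, {"hand": 0, "xyz": [0, -0.08, 0.2], "delta_rot": [0, 0, 0]}]'

```text
clock: 11.67
position: [466.0, -387.3, 106.1]
ee_rot: [0.827, 0.531, 0.096, 0.158]
contact_force: [-1.8, 1.1, 2.4]
gripper_width: 41.0
```

```bash
python3 - <<'E'
from h import *
st()
E
```

```text
t 11.67 pos [ 466.  -387.3  106.1] case [ -63.9 -409.1  106.1] j [-0.42  0.34 -0.49  0.03 -0.36 -1.6 ] F [-1.8  1.1  2.4] w 41.0
```

>>> apply_moves --steps '[{"hand": 1, "xyz": [0, -0.08, 0.2], "delta_rot": [0, 0, 0]}, {"hand": 1, "xyz": [0, -0.08, 0.2], "delta_rot": [0, 0, 0]}, {"hand": 1, "xyz": [0, -0.08, 0.2], "delta_rot": [0, 0, 0]}, {"hand": 1, "xyz": [0, -0.08, 0.2], "delta_rot": [0, 0, 0]}, {"hand": 1, "xyz": [0, -0.08, 0.2], "delta_rot": [0, 0, 0]}, {"hand": 1, "xyz": [0, -0.08, 0.2], "delta_rot": [0, 0, 0]}]'

```text
clock: 12.17
position: [465.9, -387.2, 103.2]
ee_rot: [0.827, 0.531, 0.096, 0.157]
contact_force: [0.3, 0.6, -0.3]
gripper_width: 85.6
```

>>> apply_moves --steps '[{"hand": 1, "xyz": [0, 0, -2], "delta_rot": [0, 0, 0]}, {"hand": 1, "xyz": [0, 0, -5], "delta_rot": [0, 0, 0]}, {"hand": 1, "xyz": [0, 0, -8], "delta_rot": [0, 0, 0]}, {"hand": 1, "xyz": [0, 0, -12], "delta_rot": [0, 0, 0]}, {"hand": 1, "xyz": [0, 0, -16], "delta_rot": [0, 0, 0]}, {"hand": 1, "xyz": [0, 0, -18], "delta_rot": [0, 0, 0]}]'

```text
clock: 12.67
position: [407.3, -359.2, 276.5]
ee_rot: [0.826, 0.531, 0.098, 0.161]
contact_force: [0.9, 0.4, 0.1]
gripper_width: 85.3
```

```bash
python3 - <<'E'
from h import *
s=st()
for n in ["wrist","scene","top"]:
    p=get_image(n); cv2.imwrite(f"pics/{n}11.png",p["frame"])
    for l in ["brick","pan","pull_right","pull_left"]: print(n,l,[(x["xyz"],w2c(x["xyz"]).round(0),round(x["confidence"],2)) for x in nets.pinpoint(p,l)[:1]])
E
```

```text
t 12.67 pos [ 407.3 -359.2  276.5] case [-122.3 -380.2  276.5] j [-0.42  0.04 -0.39  0.02 -0.77 -1.59] F [0.9 0.4 0.1] w 85.3
wrist brick [([467.9, -387.1, 79.1], array([ -62., -409.,   79.]), 0.75)]
wrist pan []
wrist pull_right []
wrist pull_left []
scene brick [([468.1, -389.3, 79.3], array([ -62., -411.,   79.]), 0.59)]
scene pan [([463.8, -384.6, 78.1], array([ -66., -406.,   78.]), 0.73)]
scene pull_right [([437.7, 2.8, 202.4], array([-88., -19., 202.]), 0.94)]
scene pull_left [([431.4, 226.2, 201.1], array([-91., 205., 201.]), 0.64)]
top brick [([463.8, -389.1, 75.0], array([ -66., -411.,   75.]), 0.65)]
top pan [([468.2, -384.2, 75.6], array([ -62., -406.,   76.]), 0.9)]
top pull_right [([436.1, -2.9, 201.3], array([-89., -24., 201.]), 0.95)]
top pull_left [([435.1, 223.2, 198.4], array([-87., 202., 198.]), 0.77)]
```

View pics/wrist11.png

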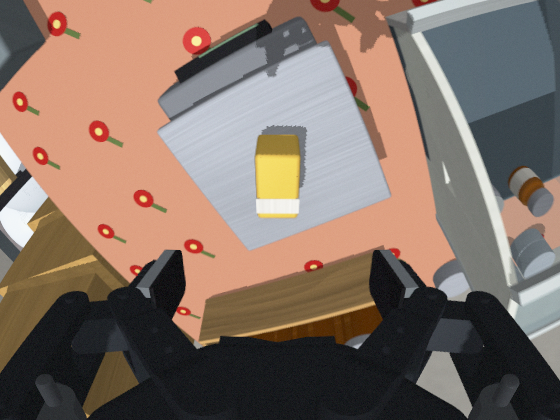

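View pics/top11.png

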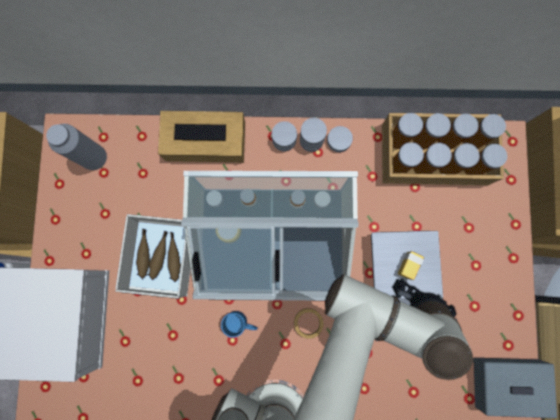

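```bash
python3 - <<'E'
from h import *
s=st(); Rt=orient(14)
delta(c2w(np.array([-88,20,290.])),Rt,s)
E
```

```text
t 13.42 pos [ 407.1 -358.8  270.6] case [-122.4 -379.8  270.6] j [-0.42  0.05 -0.39  0.02 -0.76 -1.59] F [-0.6 -0.4  0.4] w 85.6
xyz [ 37.6  -12.23  -7.14] rot [ 0.121  0.141 -0.419] deg 26.3 mm 401.8
```

>>> apply_moves --steps '[{"hand": 0, "xyz": [3.5, -0.5, -3.5], "delta_rot": [0.01, 0.01, -0.03]}, {"hand": 0, "xyz": [37.6, -12.2, -7.4], "delta_rot": [0.121, 0.141, -0.419]}, {"hand": 0, "xyz": [37.6, -12.2, -7.4], "delta_rot": [0.121, 0.141, -0.419]}, {"hand": 0, "xyz": [37.6, -12.2, -7.4], "delta_rot": [0.121, 0.141, -0.419]}, {"hand": 0, "xyz": [37.6, -12.2, -7.4], "delta_rot": [0.121, 0.141, -0.419]}, {"hand": 0, "xyz": [37.6, -12.2, -7.4], "delta_rot": [0.121, 0.141, -0.419]}, {"hand": 0, "xyz": [37.6, -12.2, -7.4], "delta_rot": [0.121, 0.141, -0.419]}, {"hand": 0, "xyz": [37.6, -12.2, -7.4], "delta_rot": [0.121, 0.141, -0.419]}, {"hand": 0, "xyz": [37.6, -12.2, -7.4], "delta_rot": [0.121, 0.141, -0.419]}, {"hand": 0, "xyz": [37.6, -12.2, -7.4], "delta_rot": [0.121, 0.141, -0.419]}, {"hand": 0, "xyz": [37.6, -12.2, -7.4], "delta_rot": [0.121, 0.141, -0.419]}, {"hand": 0, "xyz": [37.6, -12.2, -7.4], "delta_rot": [0.121, 0.141, -0.419]}]'

```text
clock: 14.42
position: [436.0, 43.7, 292.6]
ee_rot: [0.696, 0.708, 0.087, 0.086]
contact_force: [0.4, 0.3, 0.2]
gripper_width: -0.1
```

```bash
python3 - <<'E'
from h import *
s=st(); Rt=orient(14)
p=get_image("wrist"); cv2.imwrite(f"pics/w12.png",p["frame"])
print([(x["xyz"],w2c(x["xyz"]).round(0)) for x in nets.pinpoint(p,"pull_right")[:1]])
delta(c2w(np.array([-88,20,203.])),Rt,s)
delta(c2w(np.array([-88,-190,203.])),Rt,s)
E
```

```text
t 14.42 pos [436.   43.7 292.6] case [-88.7  22.3 292.6] j [ 0.56 -0.12 -0.52  0.15 -0.97 -2.19] F [0.4 0.3 0.2] w -0.1
[([440.4, -5.4, 199.8], array([-85., -27., 200.]))]
xyz [-0.23 -2.1   8.71] rot [ 0.001 -0.     0.005] deg 0.3 mm 89.7
xyz [-21.23  -2.2    8.7 ] rot [ 0.001 -0.     0.005] deg 0.3 mm 230.5
```

View pics/w12.png

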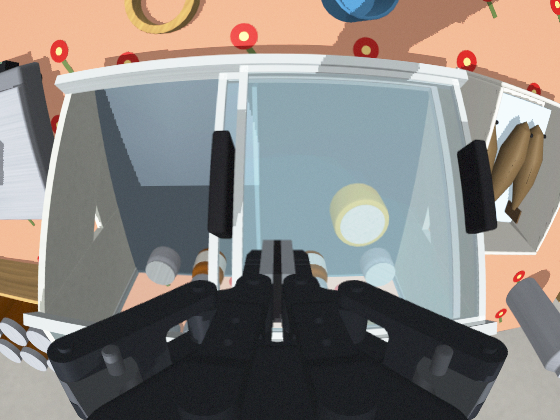

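>>> apply_moves --steps '[{"hand": 0, "xyz": [-0.2, -1, 4], "delta_rot": [0, 0, 0]}, {"hand": 0, "xyz": [-0.2, -2, 8], "delta_rot": [0, 0, 0]}, {"hand": 0, "xyz": [-0.2, -2.1, 8.7], "delta_rot": [0, 0, 0]}, {"hand": 0, "xyz": [-2, -2.1, 8.7], "delta_rot": [0, 0, 0]}, {"hand": 0, "xyz": [-4, -2.1, 8.7], "delta_rot": [0, 0, 0]}, {"hand": 0, "xyz": [-6, -2.1, 8.7], "delta_rot": [0, 0, 0]}, {"hand": 0, "xyz": [-8, -2.1, 8.7], "delta_rot": [0, 0, 0]}, {"hand": 0, "xyz": [-10.5, -2.1, 8.7], "delta_rot": [0, 0, 0]}, {"hand": 0, "xyz": [-13, -2.1, 8.7], "delta_rot": [0, 0, 0]}, {"hand": 0, "xyz": [-15.5, -2.1, 8.7], "delta_rot": [0, 0, 0]}, {"hand": 0, "xyz": [-17.5, -2.2, 8.7], "delta_rot": [0, 0, 0]}, {"hand": 0, "xyz": [-18.5, -2.2, 8.7], "delta_rot": [0, 0, 0]}]'

```text
clock: 15.52
position: [438.6, -146.3, 204.9]
ee_rot: [0.699, 0.705, 0.087, 0.087]
contact_force: [0.6, -0.1, -1.4]
gripper_width: 0.4
```

```bash
python3 - <<'E'
from h import *
s=st(); Rt=orient(14)
p=get_image("scene"); cv2.imwrite(f"pics/s13.png",p["frame"])
for l in ("pull_right","pull_left"): print([(x["xyz"],w2c(x["xyz"]).round(0)) for x in nets.pinpoint(p,l)[:1]])
delta(c2w(np.array([-88,-191,203.])),Rt,s)
E
```

```text
t 15.52 pos [ 438.6 -146.3  204.9] case [ -88.4 -167.8  204.9] j [ 0.04  0.01 -0.57  0.01 -0.74 -1.61] F [ 0.6 -0.1 -1.4] w 0.4
[([440.0, -98.1, 201.5], array([ -86., -120.,  202.]))]
[([432.2, 223.9, 201.7], array([-90., 202., 202.]))]
xyz [-2.32  0.    0.2 ] rot [ 0.003  0.002 -0.004] deg 0.3 mm 23.3
```

View pics/s13.png

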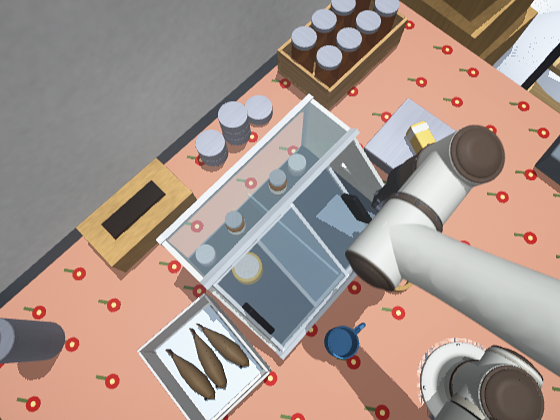

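```bash
python3 - <<'E'
from h import *
s=st()
p=get_image("wrist"); cv2.imwrite(f"pics/w14.png",p["frame"])
print([(x["xyz"],w2c(x["xyz"]).round(0)) for x in nets.pinpoint(p,"pull_right")[:1]])
E
```

```text
t 15.67 pos [ 438.6 -144.9  204.4] case [ -88.4 -166.3  204.4] j [ 0.04  0.01 -0.57  0.01 -0.74 -1.61] F [-0.5 -0.5 -0. ] w 0.4
[([442.9, -104.9, 201.6], array([ -84., -126.,  202.]))]
```

View pics/w14.png

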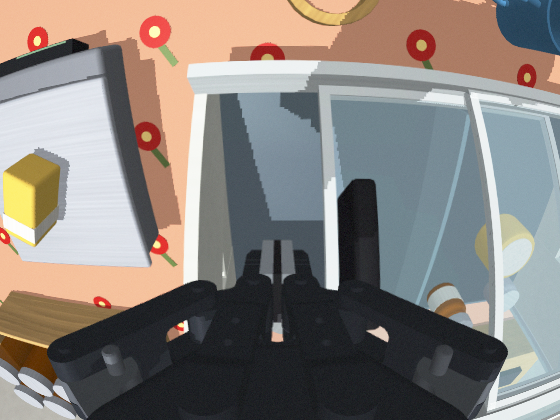

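```bash
python3 - <<'E'
from h import *
s=st(); Rt=orient(14)
delta(c2w(np.array([-100,-166,270.])),Rt,s)
delta(c2w(np.array([-90,-80,260.])),Rt,s)
delta(c2w(np.array([-79,-80,195.])),Rt,s)
E
```

```text
t 15.77 pos [ 438.3 -143.6  203.9] case [ -88.7 -165.1  203.9] j [ 0.04  0.01 -0.58  0.01 -0.73 -1.61] F [0.  0.3 0.8] w 0.2
xyz [-0.1   0.52 -6.69] rot [ 0.002  0.001 -0.001] deg 0.1 mm 67.1
xyz [ 8.5   1.23 -5.48] rot [ 0.002  0.001 -0.001] deg 0.1 mm 101.9
xyz [8.51 0.72 1.09] rot [ 0.002  0.001 -0.001] deg 0.1 mm 86.1
```

>>> apply_moves --steps '[{"hand": 0, "xyz": [0, 0.3, -3.5], "delta_rot": [0, 0, 0]}, {"hand": 0, "xyz": [0, 0.5, -6.7], "delta_rot": [0, 0, 0]}, {"hand": 0, "xyz": [0, 0.5, -6.7], "delta_rot": [0, 0, 0]}, {"hand": 0, "xyz": [4, 0.9, -6.5], "delta_rot": [0, 0, 0]}, {"hand": 0, "xyz": [8.5, 1.2, -6], "delta_rot": [0, 0, 0]}, {"hand": 0, "xyz": [8.5, 1.2, -5.5], "delta_rot": [0, 0, 0]}, {"hand": 0, "xyz": [8.5, 1.2, -5.5], "delta_rot": [0, 0, 0]}, {"hand": 0, "xyz": [8.5, 1, -2.5], "delta_rot": [0, 0, 0]}, {"hand": 0, "xyz": [8.5, 0.7, 0], "delta_rot": [0, 0, 0]}, {"hand": 0, "xyz": [8.5, 0.7, 1.1], "delta_rot": [0, 0, 0]}, {"hand": 0, "xyz": [8.5, 0.7, 1.1], "delta_rot": [0, 0, 0]}, {"hand": 0, "xyz": [8.5, 0.7, 1.1], "delta_rot": [0, 0, 0]}]'

```text
clock: 16.77
position: [446.6, -58.8, 194.1]
ee_rot: [0.698, 0.706, 0.086, 0.086]
contact_force: [-0.6, -0.2, -0.1]
gripper_width: 0.4
```

```bash
python3 - <<'E'
from h import *
s=st(); Rt=orient(14)
p=get_image("wrist"); cv2.imwrite(f"pics/w15.png",p["frame"])
print([(x["xyz"],w2c(x["xyz"]).round(0)) for x in nets.pinpoint(p,"pull_right")[:1]])
delta(c2w(np.array([-79,-190,195.])),Rt,s)
E
```

```text
t 16.77 pos [446.6 -58.8 194.1] case [-79.4 -80.3 194.1] j [ 0.28 -0.   -0.65  0.1  -0.69 -1.91] F [-0.6 -0.2 -0.1] w 0.4
[([441.0, -105.8, 200.3], array([ -86., -127.,  200.]))]
xyz [-10.97   0.06  -0.06] rot [ 0.     0.001 -0.   ] deg 0.1 mm 109.7
```

View pics/w15.png

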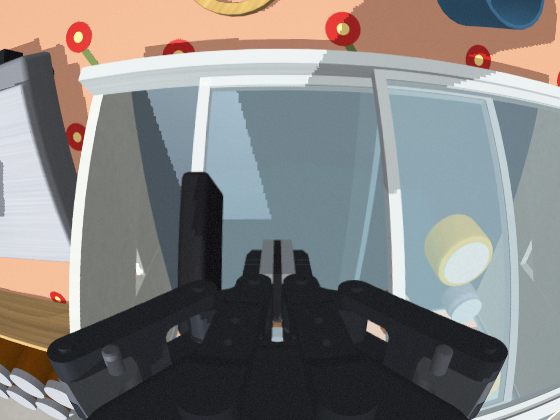

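>>> apply_moves --steps '[{"hand": 0, "xyz": [-1.3, 0, 0], "delta_rot": [0, 0, 0]}, {"hand": 0, "xyz": [-2.5, 0, 0], "delta_rot": [0, 0, 0]}, {"hand": 0, "xyz": [-3.5, 0, 0], "delta_rot": [0, 0, 0]}, {"hand": 0, "xyz": [-4.5, 0, 0], "delta_rot": [0, 0, 0]}, {"hand": 0, "xyz": [-5.5, 0, 0], "delta_rot": [0, 0, 0]}, {"hand": 0, "xyz": [-6.5, 0, 0], "delta_rot": [0, 0, 0]}]'

```text
clock: 17.37
position: [448.2, -123.3, 195.7]
ee_rot: [0.697, 0.706, 0.089, 0.087]
contact_force: [-0.1, 2.6, -0.3]
gripper_width: -0.6
```

```bash
python3 - <<'E'
from h import *
s=st(); Rt=orient(14)
p=get_image("wrist"); cv2.imwrite(f"pics/w16.png",p["frame"])
print([(x["xyz"],w2c(x["xyz"]).round(0)) for x in nets.pinpoint(p,"pull_right")[:1]])
p=get_image("scene"); print([(x["xyz"],w2c(x["xyz"]).round(0)) for x in nets.pinpoint(p,"pull_right")[:1]])
E
```

```text
t 17.37 pos [ 448.2 -123.3  195.7] case [ -78.6 -144.8  195.7] j [ 0.1   0.03 -0.59  0.03 -0.7  -1.68] F [-0.1  2.6 -0.3] w -0.6
[([443.4, -148.2, 201.0], array([ -84., -170.,  201.]))]
[([438.3, -143.1, 204.6], array([ -89., -165.,  205.]))]
```

View pics/w16.png

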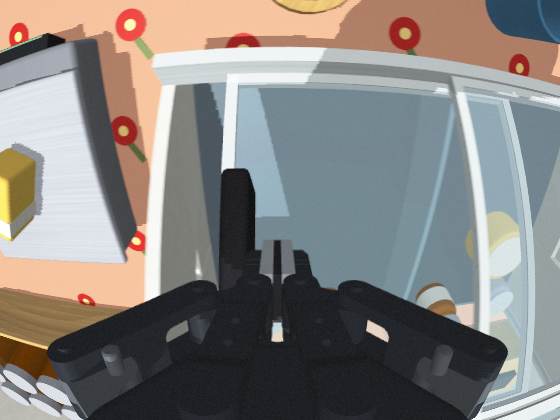

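>>> apply_moves --steps '[{"hand": 0, "xyz": [-1, 0, 0], "delta_rot": [0, 0, 0]}, {"hand": 0, "xyz": [-2, 0, 0], "delta_rot": [0, 0, 0]}, {"hand": 0, "xyz": [-2.8, 0, 0], "delta_rot": [0, 0, 0]}, {"hand": 0, "xyz": [-3.3, 0, 0], "delta_rot": [0, 0, 0]}, {"hand": 0, "xyz": [-3.5, 0, 0], "delta_rot": [0, 0, 0]}, {"hand": 0, "xyz": [-3.5, 0, 0], "delta_rot": [0, 0, 0]}]'

```text
clock: 18.07
position: [448.0, -158.2, 194.5]
ee_rot: [0.698, 0.706, 0.087, 0.087]
contact_force: [-1.6, -0.6, 0.5]
gripper_width: 0.2
```

>>> apply_moves --steps '[{"hand": 0, "xyz": [-0.3, 0, 0], "delta_rot": [0, 0, 0]}, {"hand": 0, "xyz": [-0.5, 0, 0], "delta_rot": [0, 0, 0]}, {"hand": 0, "xyz": [-0.5, 0, 0], "delta_rot": [0, 0, 0]}]'

```text
clock: 18.32
position: [448.0, -163.2, 194.3]
ee_rot: [0.698, 0.706, 0.087, 0.086]
contact_force: [0.9, 0.6, 0.7]
gripper_width: -0.1
```

```bash
python3 - <<'E'
from h import *
s=st()
for n in("wrist","scene"):
  p=get_image(n); print([(x["xyz"],w2c(x["xyz"]).round(0)) for x in nets.pinpoint(p,"pull_right")[:1]])
E
```

```text
t 18.32 pos [ 448.  -163.2  194.3] case [ -79.2 -184.8  194.3] j [-0.01  0.06 -0.55 -0.01 -0.72 -1.54] F [0.9 0.6 0.7] w -0.1
[([443.1, -187.7, 201.4], array([ -84., -209.,  201.]))]
[([440.6, -184.1, 203.6], array([ -87., -206.,  204.]))]
```

>>> apply_moves --steps '[{"hand": 0, "xyz": [-0.2, 0, 0], "delta_rot": [0, 0, 0]}, {"hand": 0, "xyz": [-0.4, 0, 0], "delta_rot": [0, 0, 0]}, {"hand": 0, "xyz": [-0.4, 0, 0], "delta_rot": [0, 0, 0]}]'

```text
clock: 18.77
position: [448.0, -164.9, 194.0]
ee_rot: [0.698, 0.706, 0.089, 0.085]
contact_force: [-1.6, 16.3, 3.7]
gripper_width: 0.1
```

>>> apply_moves --steps '[{"hand": 0, "xyz": [1.5, 0, 0], "delta_rot": [0, 0, 0]}, {"hand": 0, "xyz": [1.5, 0, 0], "delta_rot": [0, 0, 0]}, {"hand": 0, "xyz": [1.5, -1, -3], "delta_rot": [0, 0, 0]}, {"hand": 0, "xyz": [1.5, -2, -6], "delta_rot": [0, 0, 0]}, {"hand": 0, "xyz": [3, -3, -10], "delta_rot": [0, 0, 0]}, {"hand": 0, "xyz": [6, -5, -13], "delta_rot": [0, 0, 0]}, {"hand": 0, "xyz": [6, -6, -15], "delta_rot": [0, 0, 0]}, {"hand": 0, "xyz": [6, -6, -15], "delta_rot": [0, 0, 0]}]'

```text
clock: 19.43
position: [351.6, -108.1, 330.0]
ee_rot: [0.696, 0.706, 0.09, 0.09]
contact_force: [1.0, -0.0, 0.4]
gripper_width: 0.1
```

```bash
python3 - <<'E'
from h import *
s=st()
for n in ["wrist","scene","top"]:
    p=get_image(n); cv2.imwrite(f"pics/{n}20.png",p["frame"] if n=="wrist" else cv2.resize(p["frame"],(800,600),interpolation=cv2.INTER_CUBIC))
    for l in ["brick","pan","pull_right","pull_left","round"]: print(n,l,[(x["xyz"],w2c(x["xyz"]).round(0),round(x["confidence"],2)) for x in nets.pinpoint(p,l)[:1]])
E
```

```text
t 19.43 pos [ 351.6 -108.1  330. ] case [-175.  -128.5  330. ] j [ 0.19 -0.29 -0.51  0.05 -1.1  -1.76] F [ 1.  -0.   0.4] w 0.1
wrist brick [([469.1, -387.9, 79.3], array([ -61., -410.,   79.]), 0.75)]
wrist pan [([462.5, -387.6, 81.4], array([ -67., -409.,   81.]), 0.81)]
wrist pull_right [([442.4, -189.4, 202.5], array([ -85., -211.,  202.]), 0.74)]
wrist pull_left [([436.4, 220.7, 198.4], array([-86., 199., 198.]), 0.63)]
wrist round [([468.0, -390.8, 78.2], array([ -62., -413.,   78.]), 0.25)]
scene brick [([467.6, -388.8, 79.5], array([ -62., -411.,   80.]), 0.94)]
scene pan [([462.3, -385.1, 80.4], array([ -68., -407.,   80.]), 0.59)]
scene pull_right [([441.6, -183.3, 203.6], array([ -86., -205.,  204.]), 0.8)]
scene pull_left [([432.6, 223.5, 201.6], array([-90., 202., 202.]), 0.68)]
scene round []
top brick [([464.7, -385.0, 76.2], array([ -65., -407.,   76.]), 0.67)]
top pan [([467.4, -383.4, 76.8], array([ -62., -405.,   77.]), 0.74)]
top pull_right [([438.0, -182.7, 200.1], array([ -89., -204.,  200.]), 0.69)]
top pull_left [([434.3, 222.2, 199.8], array([-88., 201., 200.]), 0.66)]
top round []
```

View pics/wrist20.png

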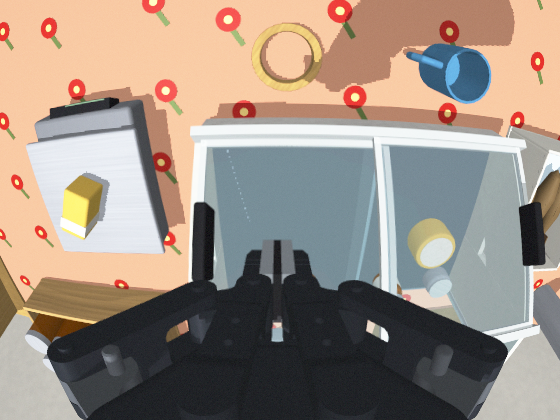

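View pics/scene20.png

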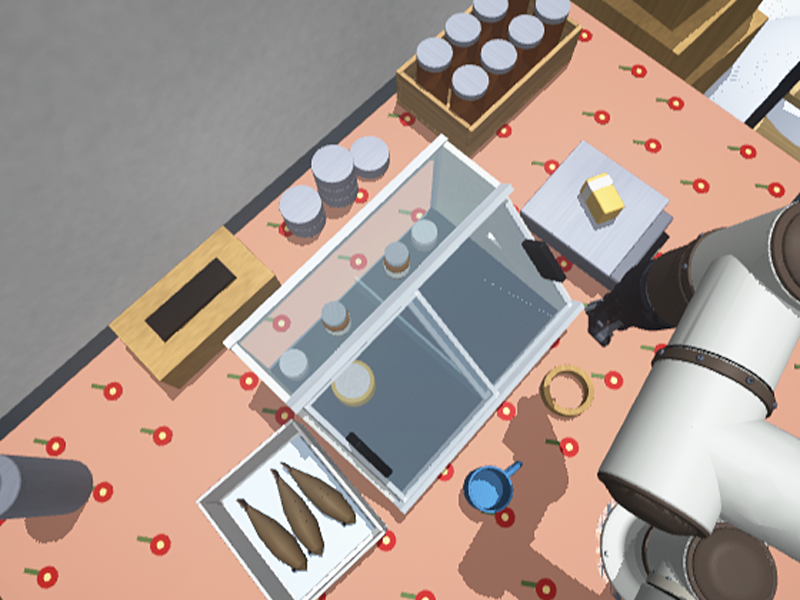

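View pics/top20.png

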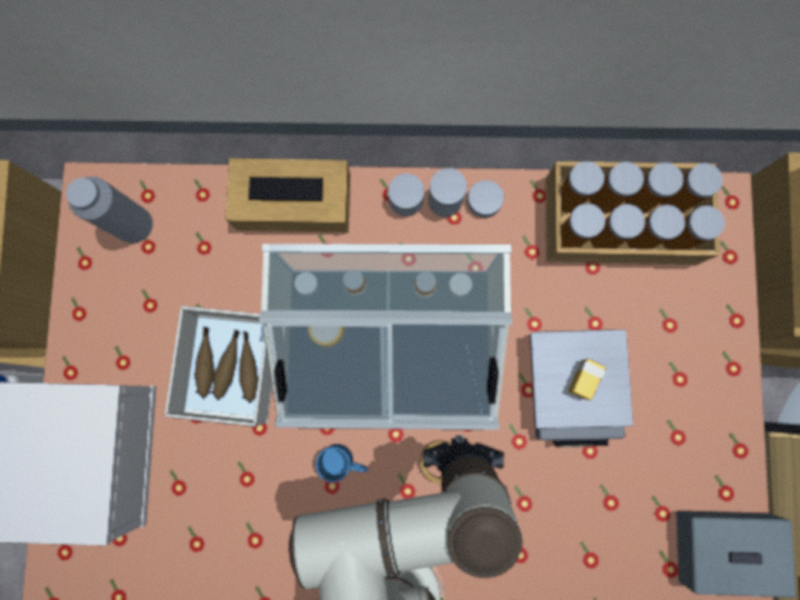

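```bash
python3 - <<'E'
from h import *
s=st(); Rt=orient(14)
delta(c2w(np.array([-130,158,290.])),Rt,s)
delta(c2w(np.array([-90,158,270.])),Rt,s)
delta(c2w(np.array([-86,158,199.])),Rt,s)
E
```

```text
t 20.33 pos [ 352.5 -108.2  325.1] case [-174.  -128.6  325.1] j [ 0.19 -0.28 -0.51  0.05 -1.1  -1.76] F [-0.7 -0.5 -0.8] w 0.1
xyz [28.67  3.42  4.46] rot [0.001 0.    0.   ] deg 0.1 mm 292.1
xyz [28.67  6.82  7.37] rot [0.001 0.    0.   ] deg 0.1 mm 303.7
xyz [28.67  5.48 14.35] rot [0.001 0.    0.   ] deg 0.1 mm 325.3
```

>>> apply_moves --steps '[{"hand": 0, "xyz": [4, 0.5, 0.6], "delta_rot": [0, 0, 0]}, {"hand": 0, "xyz": [8, 1, 1.2], "delta_rot": [0, 0, 0]}, {"hand": 0, "xyz": [12, 1.4, 1.8], "delta_rot": [0, 0, 0]}, {"hand": 0, "xyz": [16, 1.9, 2.4], "delta_rot": [0, 0, 0]}, {"hand": 0, "xyz": [20, 2.4, 3], "delta_rot": [0, 0, 0]}, {"hand": 0, "xyz": [24, 3, 3.6], "delta_rot": [0, 0, 0]}, {"hand": 0, "xyz": [28.7, 3.4, 4.5], "delta_rot": [0, 0, 0]}, {"hand": 0, "xyz": [28.7, 3.4, 4.5], "delta_rot": [0, 0, 0]}, {"hand": 0, "xyz": [28.7, 6.8, 7.4], "delta_rot": [0, 0, 0]}, {"hand": 0, "xyz": [28.7, 6.8, 7.4], "delta_rot": [0, 0, 0]}, {"hand": 0, "xyz": [28.7, 6.8, 7.4], "delta_rot": [0, 0, 0]}]'

```text
clock: 21.25
position: [433.4, 179.4, 267.7]
ee_rot: [0.698, 0.706, 0.084, 0.086]
contact_force: [0.6, 0.2, -0.1]
gripper_width: 0.3
```

```bash
python3 - <<'E'
from h import *
s=st(); Rt=orient(14)
p=get_image("wrist"); cv2.imwrite("pics/w21.png",p["frame"])
print([(x["xyz"],w2c(x["xyz"]).round(0)) for x in nets.pinpoint(p,"pull_left")[:1]])
delta(c2w(np.array([-86,158,200.])),Rt,s)
E
```

```text
t 21.25 pos [433.4 179.4 267.7] case [-89.7 158.  267.7] j [ 0.86 -0.03 -0.52  0.23 -0.93 -2.54] F [ 0.6  0.2 -0.1] w 0.3
[([437.9, 222.5, 198.9], array([-85., 201., 199.]))]
xyz [ 0.02 -1.27  6.66] rot [-0.002  0.004 -0.001] deg 0.3 mm 67.8
```

View pics/w21.png

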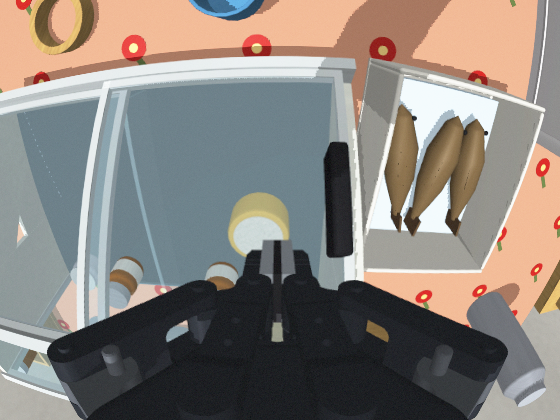

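>>> apply_moves --steps '[{"hand": 0, "xyz": [0, -0.6, 3], "delta_rot": [0, 0, 0]}, {"hand": 0, "xyz": [0, -1.2, 6], "delta_rot": [0, 0, 0]}, {"hand": 0, "xyz": [0, -1.3, 6.7], "delta_rot": [0, 0, 0]}, {"hand": 0, "xyz": [0, -1.3, 6.7], "delta_rot": [0, 0, 0]}, {"hand": 0, "xyz": [1, -1.3, 6.7], "delta_rot": [0, 0, 0]}, {"hand": 0, "xyz": [1.7, -1.3, 6.7], "delta_rot": [0, 0, 0]}, {"hand": 0, "xyz": [2, -1.3, 6.7], "delta_rot": [0, 0, 0]}, {"hand": 0, "xyz": [2.2, -1.3, 6.7], "delta_rot": [0, 0, 0]}, {"hand": 0, "xyz": [2.3, -1.3, 6.7], "delta_rot": [0, 0, 0]}, {"hand": 0, "xyz": [2.3, -1.3, 6.7], "delta_rot": [0, 0, 0]}]'

```text
clock: 22.18
position: [436.5, 203.3, 201.9]
ee_rot: [0.697, 0.706, 0.087, 0.086]
contact_force: [-0.3, 0.3, -0.5]
gripper_width: 0.2
```

```bash
python3 - <<'E'
from h import *
s=st()
p=get_image("wrist"); cv2.imwrite("pics/w22.png",p["frame"])
E
```

```text
t 22.18 pos [436.5 203.3 201.9] case [-86.3 181.8 201.9] j [ 0.88  0.06 -0.63  0.28 -0.74 -2.64] F [-0.3  0.3 -0.5] w 0.2
```

View pics/w22.png

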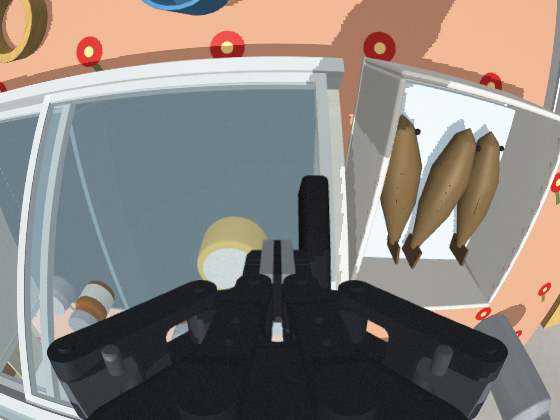

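Fingers sit beside the left fin; creep on until the stop is felt.

>>> apply_moves --steps '[{"hand": 0, "xyz": [0.2, 0, 0], "delta_rot": [0, 0, 0]}, {"hand": 0, "xyz": [0.4, 0, 0], "delta_rot": [0, 0, 0]}, {"hand": 0, "xyz": [0.4, 0, 0], "delta_rot": [0, 0, 0]}]'

```text
clock: 22.48
position: [436.5, 207.0, 201.5]
ee_rot: [0.698, 0.706, 0.087, 0.086]
contact_force: [-0.6, -0.7, 0.5]
gripper_width: -0.1
```

>>> apply_moves --steps '[{"hand": 0, "xyz": [0.2, 0, 0], "delta_rot": [0, 0, 0]}, {"hand": 0, "xyz": [0.3, 0, 0], "delta_rot": [0, 0, 0]}, {"hand": 0, "xyz": [0.3, 0, 0], "delta_rot": [0, 0, 0]}]'

```text
clock: 22.73
position: [436.3, 209.4, 201.4]
ee_rot: [0.698, 0.706, 0.086, 0.086]
contact_force: [0.7, -2.4, 0.5]
gripper_width: -0.1
```

>>> apply_moves --steps '[{"hand": 0, "xyz": [0.2, 0, 0], "delta_rot": [0, 0, 0]}, {"hand": 0, "xyz": [0.3, 0, 0], "delta_rot": [0, 0, 0]}, {"hand": 0, "xyz": [0.3, 0, 0], "delta_rot": [0, 0, 0]}]'

```text
clock: 22.98
position: [436.1, 212.0, 201.3]
ee_rot: [0.698, 0.706, 0.086, 0.087]
contact_force: [1.2, -4.1, 1.0]
gripper_width: -0.0
```

>>> apply_moves --steps '[{"hand": 0, "xyz": [0.1, 0, 0], "delta_rot": [0, 0, 0]}, {"hand": 0, "xyz": [0.2, 0, 0], "delta_rot": [0, 0, 0]}, {"hand": 0, "xyz": [0.2, 0, 0], "delta_rot": [0, 0, 0]}]'

```text
clock: 23.23
position: [436.0, 212.3, 201.3]
ee_rot: [0.698, 0.706, 0.084, 0.088]
contact_force: [5.0, -9.6, 3.0]
gripper_width: 0.3
```

>>> apply_moves --steps '[{"hand": 0, "xyz": [-1.5, 0, 0], "delta_rot": [0, 0, 0]}, {"hand": 0, "xyz": [-2, 0, 0], "delta_rot": [0, 0, 0]}, {"hand": 0, "xyz": [-2, 0, 0], "delta_rot": [0, 0, 0]}, {"hand": 0, "xyz": [-2, -0.5, -3], "delta_rot": [0, 0, 0]}, {"hand": 0, "xyz": [-2, -1, -6], "delta_rot": [0, 0, 0]}, {"hand": 0, "xyz": [-3, -2, -9], "delta_rot": [0, 0, 0]}, {"hand": 0, "xyz": [-4, -4, -12], "delta_rot": [0, 0, 0]}, {"hand": 0, "xyz": [-5, -6, -13], "delta_rot": [0, 0, 0]}, {"hand": 0, "xyz": [-5, -6, -13], "delta_rot": [0, 0, 0]}, {"hand": 0, "xyz": [-5, -6, -13], "delta_rot": [0, 0, 0]}]'

```text
clock: 24.07
position: [346.6, 164.5, 314.2]
ee_rot: [0.697, 0.706, 0.089, 0.085]
contact_force: [0.2, 0.2, -0.9]
gripper_width: -0.2
```

```bash
python3 - <<'E'
from h import *
s=st()
for n in ["scene","top"]:
    p=get_image(n); cv2.imwrite(f"pics/{n}25.png",p["frame"])
    for l in ["brick","pan","pull_right","pull_left"]: print(n,l,[(x["xyz"],w2c(x["xyz"]).round(0),round(x["confidence"],2)) for x in nets.pinpoint(p,l)[:1]])
E
```

```text
t 24.07 pos [346.6 164.5 314.2] case [-176.6  144.1  314.2] j [ 1.05 -0.24 -0.58  0.24 -1.11 -2.7 ] F [ 0.2  0.2 -0.9] w -0.2
scene brick [([467.7, -386.2, 77.5], array([ -62., -408.,   78.]), 0.56)]
scene pan [([463.4, -383.4, 79.4], array([ -66., -405.,   79.]), 0.61)]
scene pull_right [([437.9, -186.0, 201.7], array([ -90., -207.,  202.]), 0.95)]
scene pull_left [([431.8, 228.5, 199.0], array([-91., 207., 199.]), 0.67)]
top brick [([463.3, -387.8, 79.3], array([ -67., -410.,   79.]), 0.61)]
top pan [([467.7, -383.5, 73.6], array([ -62., -405.,   74.]), 0.75)]
top pull_right [([439.9, -183.2, 198.8], array([ -88., -205.,  199.]), 0.84)]
top pull_left [([435.3, 228.6, 198.3], array([-87., 207., 198.]), 0.64)]
```

View pics/scene25.png

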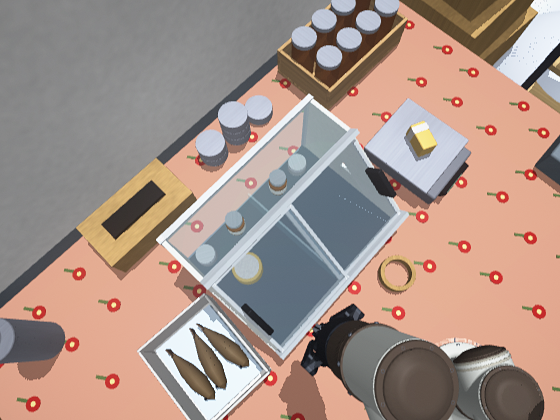

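Both pulls are symmetric at their ends (case y −206 and +207), the brick sits on the middle of the pan, and the gripper is clear.

```bash
python3 -c "
from bench import workorder
print(workorder.job_done())"
```

```text
the job is handed in; nothing more can be done
None
```

The brick cheese is on the scale's pan and both doors are shut. I handed the job in at about 24 s of the 67 s allowed, and no verdict was reported.

**What I did:**
- I slid the right door open under the left one, which pushed the left door most of the way home.
- I took the cheese out through the opening with the gripper tilted 21°, set it on the pan with a few newtons of force, and let go.
- I pushed each door against its end stop until the force rose: about 16 N on the right door and about 10 N on the left.

**Last checks:**
- **Cheese:** it measured about 5 mm from the middle of the pan, at the pan's height, and looks flat in the pictures.
- **Doors:** the pulls stand at case y about −206 and +207. A fully home door should put its pull at about ±205, so both are within measuring error of home.
- **Robot:** the gripper is clear of everything, with about 0 N on the wrist.
- **Round cheese, jars and tins:** they look undisturbed in the pictures, but I did not measure their positions at the end.

**What went wrong on the way:**
- **Arm limit:** going in for the cheese at 30° tilt ran the fifth joint to its limit, so I reduced the tilt.
- **Right door:** on the first push to close it, the fingers slipped past the pull. I went back in deeper and closed it.
- **Left door:** it was still about 3 mm short of home when I checked, so I pushed it home separately.

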